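Swap the sunglasses in the curing oven and pack the cured ones

TASK

The lens glue on the sunglasses in the oven has cured: pull the oven door all the way down, stand every cured pair from the rack in the open case, one to a compartment, and put every freshly glued pair waiting on the cork mat on the rack in their place, clear of each other. Then push the oven door fully shut with the glued pairs inside and close the case so that its two halves meet edge to edge. Leave everything else on the bench where it is.

Things in the scene. Friction and masses are not known exactly. Their poses are not given: they have to be found in the camera images.
- oven: grey bench-top curing oven, fixed, 260 mm deep (x), 340 wide (y), 320 high; origin at the middle of its front, at bench level; x runs into the oven. Chamber: x 0..240, y -145..145, z 120..290. Drop-down door 22 mm thick, 320 wide, 170 high, above the controls. The rack inside is linked to the door: it glides 210 mm out over the door as that is pulled down and back in as it is pushed up
- oven_hinge (a point): middle of the door's hinge line: oven-frame (0, 0, 120) mm; hinge axis along the oven's y; axes as the oven's
- oven_door (a joint): door angle, rad: 0 = shut (panel upright), 1.5 = fully down (almost level). Stays at whatever angle it is left; hinge friction about 0.9 N m, door 0.7 kg, so about 5 to 9 N at the bar. Rack travel = 0.14 x angle m
- oven_handle (a point): middle of the round steel bar, 14 mm thick, 240 long, along the oven's y. Shut: 67 mm in front of and 190 above the hinge line, 45 mm in front of the door's outer face, 20 mm above its top edge, 10 mm below the oven's top. Fully down: 194 mm in front of and 53 below the hinge line, 20 mm beyond the panel's edge; there take it with the fingers tilted 35 to 45 deg, pointing down and towards the oven
- rack_mid (a point): centre of the rack's upper surface; x, y, z as the oven's axes. Rack 175 mm (x) by 270 (y), with a 5 mm high rim; surface 190 mm above the bench. Door shut: at oven x = 128 mm; fully down: at x = -82 mm
- case: black hard clamshell case, two equal halves each 180 mm (x) by 232 (y) by 36 high, walls and floor 4 mm; fixed; origin centre of the lower half's underside. Grey ribs 4 mm wide and 8 mm high at y = -33 and +33 on its floor make three compartments, centred at y = -66, 0, +66, their length along x. The hinge is along the far (+x) edge
- case_hinge (a point): middle of the case's hinge line: case-frame (90, 0, 36) mm; axes as the case's
- case_lid (a joint): angle of the upper half, rad: 0 = closed, rims meeting edge to edge; it starts open at about 1.5 to 1.7 (standing up behind the lower half, hollow side to the robot), stop at 1.8. Stays where it is left (hinge friction about 0.36 N m, lid 0.3 kg: about 4 N near its free edge)
- case_lid_edge (a point): middle of the free (front) wall of the upper half, 180 mm from the hinge line, halfway up its 36 mm wall
- mat: flat brown cork mat, 190 mm (x) by 230 (y) by 3 high, fixed; origin centre of underside. The freshly glued pairs wait on it
- cured1: folded wooden sunglasses, cured, at the start on the rack in the oven, long way into it (None if absent). 146 mm long (x), 40 deep (y: lenses at -20, folded temples to +20), 44 high (z), 45 g, standing on the rims and temple tips. Origin: underside, middle of length and depth. Grip from above at mid-length across the depth: bridge and temples, 28 to 39 mm above the underside, are all there is at the middle
- cured2: folded wooden sunglasses, cured, at the start on the rack in the oven, long way into it (None if absent). 146 mm long (x), 40 deep (y: lenses at -20, folded temples to +20), 44 high (z), 45 g, standing on the rims and temple tips. Origin: underside, middle of length and depth. Grip from above at mid-length across the depth: bridge and temples, 28 to 39 mm above the underside, are all there is at the middle
- cured3: folded wooden sunglasses, cured, at the start on the rack in the oven, long way into it (None if absent). 146 mm long (x), 40 deep (y: lenses at -20, folded temples to +20), 44 high (z), 45 g, standing on the rims and temple tips. Origin: underside, middle of length and depth. Grip from above at mid-length across the depth: bridge and temples, 28 to 39 mm above the underside, are all there is at the middle
- glued1: folded wooden sunglasses, freshly glued, at the start on the cork mat (None if absent). 146 mm long (x), 40 deep (y: lenses at -20, folded temples to +20), 44 high (z), 45 g, standing on the rims and temple tips. Origin: underside, middle of length and depth. Grip from above at mid-length across the depth: bridge and temples, 28 to 39 mm above the underside, are all there is at the middle
- glued2: folded wooden sunglasses, freshly glued, at the start on the cork mat (None if absent). 146 mm long (x), 40 deep (y: lenses at -20, folded temples to +20), 44 high (z), 45 g, standing on the rims and temple tips. Origin: underside, middle of length and depth. Grip from above at mid-length across the depth: bridge and temples, 28 to 39 mm above the underside, are all there is at the middle
- screwdriver: bystander: screwdriver lying on the bench; origin about its middle, on its underside. Not to be disturbed
- jar: bystander: closed jar, 60 mm across, 65 high; origin about its middle, on its underside. Not to be disturbed
- cleaner: bystander: bottle, 52 mm across, 130 high; origin about its middle, on its underside. Not to be disturbed
- mug: bystander: white mug, 80 mm across, 90 high; origin about its middle, on its underside. Not to be disturbed
- pliers: bystander: pliers lying on the bench, about 160 mm long; origin about its middle, on its underside. Not to be disturbed
Not all that is in view belongs to the job. Leave any blue look-alike of the glued1 alone.

How it is judged:
By the outcome, as a careful person would: the job done as asked, in the order asked, and still so for the second after the job is handed in, with the robot touching nothing.
Of cured1, cured2, cured3 only 2 to 3 are there at a start; the rules pass over those that are not, and their reading is None.
Of glued1, glued2 only 1 to 2 are there at a start; the rules pass over those that are not, and their reading is None.
At some moment in a run one of glued1, glued2 may be knocked a few centimetres aside while the robot is not near it.
It also fails if it takes over 210 s, if anything falls off the work surface, if the arm or the gripper's body presses on something with over 40 N, if the wrist force passes 120 N, or if a joint passes its speed limit or range.

ROBOT

A 6-joint arm with a two-finger parallel gripper is mounted at the origin on the work surface. World frame = base frame: x ahead of the robot, y to its left, z up, the work surface at z = 0. Lengths are in mm, angles in rad, forces in N, time in s.
With the tool pointing down it reaches from about 275 to 1000 mm from the base axis. Payload 8.4 kg.
Tool frame: the origin (TCP) lies at the very end of the fingers, on their centre line; the grasp point (between the pads) lies 19 mm behind it; z points along the fingers, y is the direction in which the jaws open and shut (so a half turn about z gives the same grasp; the last joint's range is limited). The gripper opens to 85 mm and grips with 20 to 120 N. Pads are 22 mm wide; open, the fingers measure 114 mm over their backs; the gripper's body (76 mm by 85 mm) begins 54 mm behind the grasp point. The pads swing forward as they close: fully open they stand 13 mm farther back than shut.
Start: joints at [-0.002, 0.353, 1.633, -0, 1.155, -0.002], TCP at [625.002, -0, 231.281] pointing down, gripper open.
Joint ranges: [-2.63, 2.63], [-0.92, 2.1], [0.06, 2.66], [-1.3, 4.44], [0, 2.69], [-3.02, 3.02]. Speed limits (rad/s): [2.22, 2.22, 2.79, 3.14, 3.14, 3.14].

INTERFACE

Orientations are given as [roll, pitch, yaw] about the fixed x, y, z axes, in that order (R = Rz(yaw) Ry(pitch) Rx(roll)).
In Python, from rig import sense, grab_frame, get_calibration, sign_off, boxes_of, trace gives the robot as it stands.
- The arm moves only by the tool servo_tool, never from a script. Its argument "rows" is a list of rows, each a list of 3 entries, a list of its own where there are three numbers: the finger opening in mm, from 0 to 85.4, then the shift along the tool's x, y, z in mm, then the turn, a rotation vector about the tool's x, y, z in degrees. A call has 1 to 8 rows; each row shifts and turns the commanded pose from where the row before left it, along the tool's axes as they then stand; what a row does not reach is not made up. A row lasts 1/8 s, in which the tool goes at most 62.5 mm and 10.7 degrees, less where a joint would pass 70% of its speed; a pose out of reach is approached as far as the arm can. A call is refused whole if a number of a shift passes 62.5 or a number of a turn 10.7, either way. A call with a gripper value outside its range is refused whole. The fingers move at their own pace and stop on an object; "force" is the grip in N (left out, the last holds). Time passes only in rows, so rows that do not move let the fingers close. It gives the time, the measured TCP pose, the force and the opening at its end, in the units of the state.
- sense(): the state, without advancing time (a new reading comes with each control period).
- grab_frame(name): name is "scene" or "side" or "wrist"; returns the picture (384x512x3 uint8, blue, green, red); there is no depth.
- get_calibration(name): a dict with "intrinsics" (3x3 intrinsics, pixels), "k1" (the pictures are not rectified: a ray, as slopes to the right and down, at radius r is drawn at 1 + k1 r^2 times it, then the intrinsics apply), "world_to_cam" (4x4, takes a point from world to camera coordinates). Camera axes: x right, y down, z forward; pixel columns grow to the right and rows downward; lengths in mm; the calibration is good to about 2 mm. A picture is of the moment at which its call begins: read the wrist's pose just before it. get_calibration takes no time and is no camera call; for the wrist camera it gives the pose at the moment of the call.
- sign_off(): hands the job in, once; it reports no verdict.
Trained networks look in the newest picture that a camera, given by its name, has taken for a name from the list of things; names that differ only in an ending like _2 or _b are one class to them, and where a whole thing is asked for, a point or a joint stands for the part that bears it (a point fixed in the world has none). Each returns a list of dicts, best first, with "conf" (0 to 1); they miss things now and then, are a little off and sometimes report something else, mostly with a low value. They report only what shows in the picture. A call takes as long as a camera call. They do not tell look-alikes from the thing itself.
- boxes_of(camera, thing): "centre" ([x, y, z] in mm, in the coordinates of the camera as it stood for that picture, good to about 4 mm: the middle of the surface that is visible of it).
- trace(camera, thing): "mask" (384x512 bool, what is visible of it).
The state is a dict: "clock": time; "qpos": joint angles; "qvel": joint speeds; "joint_efforts": joint torques, N m; "eef_pos": TCP position; "tcp_rot": TCP orientation; "contact_force": force on the tool from outside, world axes, zero at the start; "wrist_torque": the same for the moment, N m; "opening": opening from 0.0 (shut) to 1.0 (fully open).
Only numpy, scipy, OpenCV 4.12 (cv2) and the standard library are available. Lean on these libraries where they do the work, as an engineer would, in place of code of your own. Each camera call takes 0.05 s, during which the arm holds its last target. There are 200 camera calls.

## Working session

There is one attempt and no reset: what is moved stays moved. The work goes in short steps, Python scripts to look and compute and a tool call to move; the robot and the scene stay as the last step left them, time stands still between calls to the robot, and variables do not carry over. Pictures are saved under pics/ and viewed, about 12 in all and at most 16, crops included, and the job is handed in when it is done.

Besides the shell and the picture viewer there is one more tool, called after "Request:" as name(argument=value, ...), one argument or row to a line, values as JSON. servo_tool: Moves the arm, as the interface text tells. Its arguments: {"type":"object","properties":{"rows":{"type":"array","items":{"type":"array"}},"force":{"type":"number"}},"required":["rows"]}

```bash
mkdir -p pics; cat > h.py <<'E'
import numpy as np, cv2
from scipy.spatial.transform import Rotation as R
from rig import *
def w2c(c): return np.array(get_calibration(c)["world_to_cam"])
def toworld(c,p,T=None):
    T=w2c(c) if T is None else T
    return (np.linalg.inv(T)@np.r_[p,1])[:3]
def pix2ray(c,uv,T=None):
    cal=get_calibration(c);K=np.array(cal["intrinsics"]);k=cal["k1"]
    d=np.linalg.inv(K)@np.array([uv[0],uv[1],1.]);s=d[:2].copy()
    for _ in range(20): s=d[:2]/(1+k*(s@s))
    T=w2c(c) if T is None else T;Ti=np.linalg.inv(T)
    return Ti[:3,3],Ti[:3,:3]@np.r_[s,1]
def onz(c,uv,z,T=None):
    o,d=pix2ray(c,uv,T);return o+d*(z-o[2])/d[2]
def proj(c,P,T=None):
    cal=get_calibration(c);K=np.array(cal["intrinsics"]);k=cal["k1"]
    T=w2c(c) if T is None else T
    q=(T@np.r_[P,1])[:3];s=q[:2]/q[2];s=s*(1+k*(s@s))
    return (K@np.r_[s,1])[:2]
def Rt():
    return R.from_euler('xyz',sense()["tcp_rot"]).as_matrix()
def st():
    s=sense();print("t",round(s["clock"],2),"tcp",np.round(s["eef_pos"],1),"rpy",np.round(np.degrees(s["tcp_rot"]),1),"F",np.round(s["contact_force"],1),"op",round(s["opening"],3),"q",np.round(s["qpos"],2))
E
python3 - <<'E'
from h import *
st()
for c in ["scene","side"]:
    im=grab_frame(c);cv2.imwrite(f"pics/{c}0.png",cv2.resize(im,None,fx=1.5,fy=1.5))
    print(c,"cam at",np.round(np.linalg.inv(w2c(c))[:3,3]))
    for t in ["oven","oven_handle","case","case_lid_edge","mat","cured1","glued1","screwdriver","jar","cleaner","mug","pliers"]:
        print(t,[(round(b["conf"],2),np.round(toworld(c,b["centre"])).tolist()) for b in boxes_of(c,t)])
E
```

```text
t 0.0 tcp [624.5   0.  230.6] rpy [-179.9    0.    90. ] F [-0.1  0.7  0.1] op 1.001 q [-0.    0.35  1.63 -0.    1.16 -0.  ]
scene cam at [1087.  -18. 1783.]
oven [(0.65, [659.0, 429.0, 320.0])]
oven_handle [(0.65, [554.0, 321.0, 288.0])]
case [(0.92, [616.0, -77.0, 85.0])]
case_lid_edge [(0.78, [637.0, -52.0, 212.0])]
mat [(0.75, [443.0, -343.0, 0.0]), (0.68, [493.0, -615.0, 13.0]), (0.41, [554.0, 320.0, 288.0])]
cured1 []
glued1 [(0.64, [438.0, -431.0, 42.0]), (0.63, [723.0, -16.0, 24.0]), (0.59, [215.0, -341.0, 39.0])]
screwdriver [(0.57, [697.0, -382.0, 23.0]), (0.18, [488.0, -616.0, 9.0])]
jar [(0.77, [699.0, 131.0, 65.0])]
cleaner [(0.48, [724.0, -144.0, 87.0]), (0.39, [618.0, -75.0, 84.0])]
mug [(0.92, [721.0, -17.0, 27.0])]
pliers [(0.55, [491.0, -615.0, 11.0])]
side cam at [ 494. -964. 1435.]
oven [(0.86, [698.0, 415.0, 274.0]), (0.57, [627.0, -66.0, 189.0])]
oven_handle [(0.84, [546.0, 340.0, 145.0]), (0.33, [544.0, -40.0, 3.0])]
case [(0.76, [546.0, -39.0, 2.0])]
case_lid_edge [(0.56, [626.0, -66.0, 190.0]), (0.21, [698.0, 414.0, 273.0])]
mat [(0.92, [439.0, -356.0, 4.0]), (0.39, [700.0, 112.0, 45.0])]
cured1 []
glued1 [(0.88, [440.0, -440.0, 41.0]), (0.73, [219.0, -352.0, 35.0]), (0.31, [693.0, 414.0, 273.0])]
screwdriver [(0.6, [695.0, -394.0, 21.0])]
jar [(0.59, [698.0, 116.0, 48.0]), (0.38, [626.0, -67.0, 191.0])]
cleaner [(0.71, [714.0, -161.0, 85.0])]
mug [(0.64, [737.0, -36.0, 56.0])]
pliers [(0.77, [499.0, -622.0, 5.0])]
```

```bash
ls; ls pics
```

```text
h.py
pics
scene0.png
side0.png
```

View pics/scene0.png

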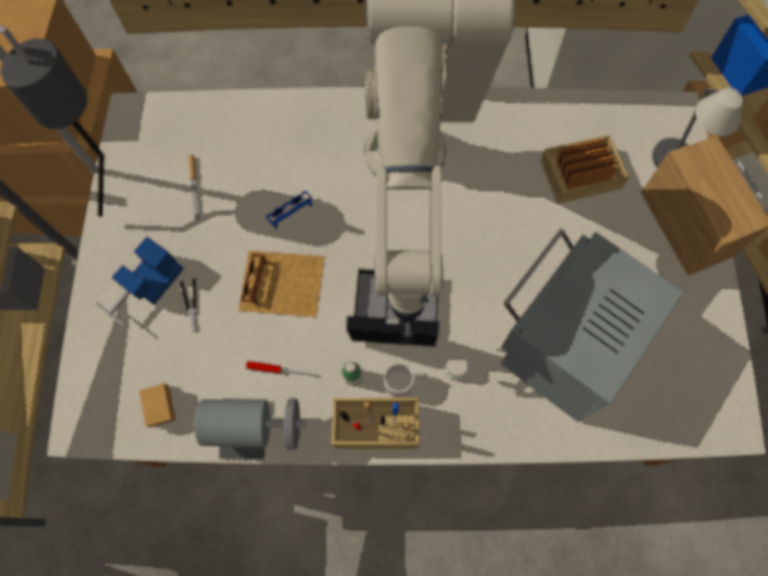

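View pics/side0.png

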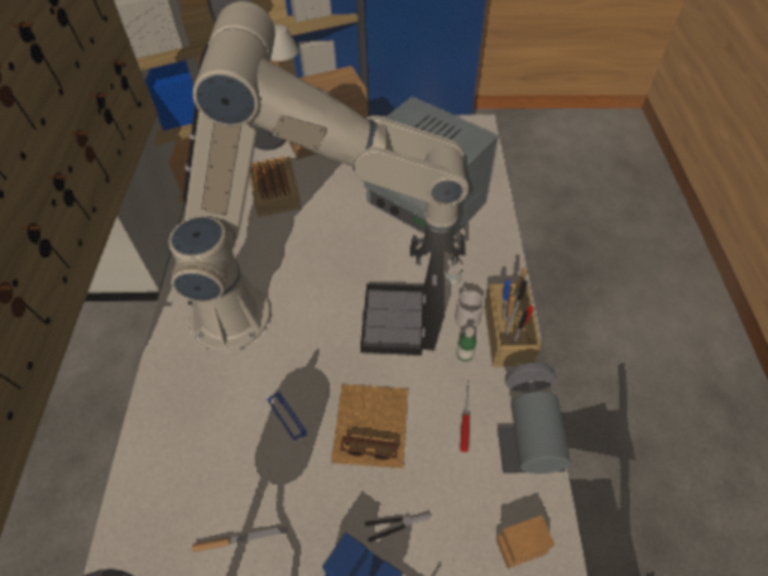

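The scene view shows the oven at right, with its handle bar running about (565,232) to (508,303). One glued pair is on the mat, about (257,280). The blue look-alike at (290,208) and the bystanders are clear of the mat. Next I'll fit the fixed things.

```bash
python3 - <<'E'
from h import *
im=grab_frame("scene");im2=grab_frame("side")
a=cv2.resize(im[140:290,325:465],None,fx=4,fy=4,interpolation=cv2.INTER_CUBIC)
cv2.imwrite("pics/ovz.png",a)
for c in ["scene","side"]:
  grab_frame(c)
  for t,z in [("mat",3),("oven",320),("oven_handle",310),("case",36),("glued1",40)]:
    for b in trace(c,t)[:2]:
        m=b["mask"].astype(np.uint8);ys,xs=np.nonzero(m)
        P=np.array([onz(c,(x,y),z)[:2] for x,y in zip(xs,ys)],np.float32)
        r=cv2.minAreaRect(P);print(c,t,round(b["conf"],2),len(xs),np.round(r[0]),np.round(r[1]),round(r[2],1), "pix",xs.min(),xs.max(),ys.min(),ys.max())
E
```

```text
Traceback (most recent call last):
  File "h.py", line 15, in onz
    o,d=pix2ray(c,uv,T);return o+d*(z-o[2])/d[2]
        ~~~~~~~^^^^^^^^
  File "h.py", line 12, in pix2ray
    T=w2c(c) if T is None else T;Ti=np.linalg.inv(T)
      ~~~^^^
  File "h.py", line 4, in w2c
    def w2c(c): return np.array(get_calibration(c)["world_to_cam"])
                                ~~~~~~~~~~~~~~~^^^
ValueError: time passes only in moves, steps and waits
```

View pics/ovz.png

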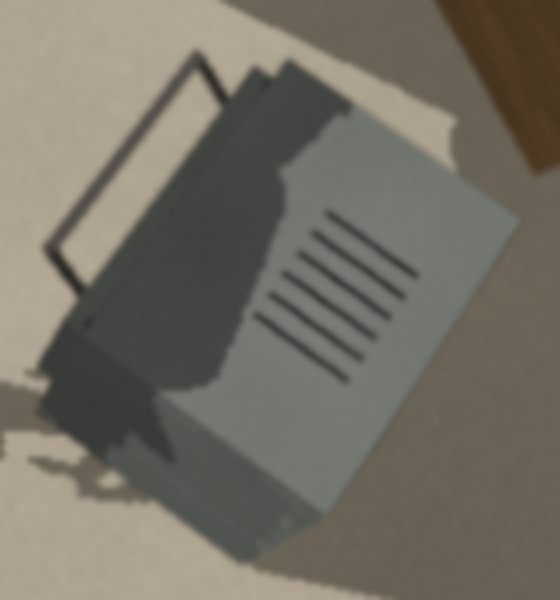

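The zoomed crop shows the oven top and the bar clearly: corners at about (290,62), (520,220), (325,515) and (78,325), bar from (197,55) to (50,247).

```bash
python3 - <<'E'
s=open('h.py').read()
s=s.replace('def w2c(c): return np.array(get_calibration(c)["world_to_cam"])','''_c={}
_g=get_calibration
def get_calibration(c):
    if c=="wrist": return _g(c)
    if c not in _c: _c[c]=_g(c)
    return _c[c]
def w2c(c): return np.array(get_calibration(c)["world_to_cam"])''')
s+='''
def rect(c,m,z,T=None):
    ys,xs=np.nonzero(m);T=w2c(c) if T is None else T
    P=np.array([onz(c,(x,y),z,T)[:2] for x,y in zip(xs,ys)],np.float32)
    r=cv2.minAreaRect(P);return np.round(r[0]).tolist(),np.round(r[1]).tolist(),round(r[2],1),len(xs)
'''
open('h.py','w').write(s)
E
python3 - <<'E'
from h import *
f=lambda u,v:(u/4+325-.4,v/4+140-.4)
C=[onz("scene",f(*p),320)[:2] for p in [(290,62),(520,220),(325,515),(78,325)]]
B=[onz("scene",f(*p),310)[:2] for p in [(197,55),(50,247)]]
print("corners",np.round(C),"bar",np.round(B))
for i in range(4):
    d=C[(i+1)%4]-C[i];print(np.linalg.norm(d).round(),np.degrees(np.arctan2(d[1],d[0])).round(1))
d=B[1]-B[0];print("bar",np.linalg.norm(d).round(),np.degrees(np.arctan2(d[1],d[0])).round(1),np.mean(B,0))
for c in ["scene","side"]:
  grab_frame(c)
  for t,z in [("mat",3),("case",36),("glued1",40)]:
    for b in trace(c,t)[:2]: print(c,t,round(b["conf"],2),rect(c,b["mask"],z))
E
```

```text
corners [[427. 468.]
 [583. 667.]
 [846. 455.]
 [677. 253.]] bar [[415. 384.]
 [602. 234.]]
253.0 51.8
338.0 -38.8
263.0 -129.9
330.0 139.3
bar 240.0 -38.6 [508.88480449 309.00876856]
scene mat 0.83 ([441.0, -359.0], [231.0, 186.0], 85.7, 1739)
scene mat 0.24 ([730.0, -14.0], [109.0, 102.0], 64.3, 482)
scene case 0.73 ([538.0, -32.0], [257.0, 213.0], 78.3, 1643)
scene case 0.56 ([456.0, 372.0], [95.0, 431.0], 51.6, 1036)
scene glued1 0.78 ([438.0, -434.0], [48.0, 143.0], 79.6, 252)
scene glued1 0.78 ([219.0, -342.0], [53.0, 139.0], 32.6, 219)
side mat 0.95 ([443.0, -361.0], [237.0, 198.0], 84.9, 2337)
side mat 0.67 ([680.0, 711.0], [781.0, 465.0], 78.0, 2882)
side case 0.95 ([543.0, 26.0], [387.0, 248.0], 85.8, 2626)
side case 0.7 ([633.0, 28.0], [360.0, 70.0], 82.8, 814)
side glued1 0.74 ([440.0, -445.0], [54.0, 142.0], 83.8, 297)
side glued1 0.54 ([218.0, -355.0], [43.0, 153.0], 36.3, 200)
```

```bash
cat >> h.py <<'E'
OV=np.array([551.5,361.,0]);A=np.radians(51.3)
def ov(x,y,z): return OV+np.array([x*np.cos(A)-y*np.sin(A),x*np.sin(A)+y*np.cos(A),z])
def Rd(jaw_deg,tilt=0):
    "tool down, tool y at world azimuth jaw_deg; tilt deg tips z towards +tool y"
    a=np.radians(jaw_deg);y=np.array([np.cos(a),np.sin(a),0]);z=np.array([0,0,-1.])
    return np.c_[np.cross(y,z),y,z]@R.from_rotvec([-np.radians(tilt),0,0]).as_matrix()
def plan(wps,v=50,w=9,start=None):
    "wps: list of (pos,Rot,opening[,v]) -> prints rows in blocks of 8"
    s=sense();p=np.array(s["eef_pos"],float);M=R.from_euler('xyz',s["tcp_rot"])
    if start is not None: p,M=np.array(start[0],float),R.from_matrix(start[1])
    rows=[]
    for q in wps:
        tp,tR,op=q[:3];vv=q[3] if len(q)>3 else v
        T=R.from_matrix(tR);n=max(1,int(np.ceil(max(np.linalg.norm(tp-p)/vv,np.degrees((M.inv()*T).magnitude())/w))))
        p0=p.copy();dr=(M.inv()*T).as_rotvec();M0=M
        for i in range(1,n+1):
            d=np.round(M.inv().apply(p0+(tp-p0)*i/n-p),1)
            r=np.round(np.degrees((M.inv()*(M0*R.from_rotvec(dr*i/n))).as_rotvec()),1)
            rows.append([op,d.tolist(),r.tolist()]);p=p+M.apply(d);M=M*R.from_rotvec(np.radians(r))
    for i in range(0,len(rows),8): print(str(rows[i:i+8]).replace(" ","").replace("-0.0","0").replace(".0,",",").replace(".0]","]"))
E
python3 - <<'E'
from h import *
plan([((560,60,400),Rd(20),70),(ov(-67,0,420),Rd(51.3),40)])
E
```

```text
[[70,[15,-16.2,-42.2],[0,0,-5]],[70,[16.4,-14.9,-42.2],[0,0,-5]],[70,[17.5,-13.4,-42.1],[0,0,-5]],[70,[18.7,-11.8,-42.2],[0,0,-5]],[40,[41.8,6.3,-3.3],[0,0,-5.2]],[40,[41.1,10,-3.4],[0,0,-5.2]],[40,[40,13.8,-3.3],[0,0,-5.2]],[40,[38.6,17.3,-3.4],[0,0,-5.3]]]
[[40,[36.9,20.8,-3.3],[0,0,-5.2]],[40,[34.8,24,-3.3],[0,0,-5.2]]]
```

Request:
servo_tool(
  rows=[
    [70,[15,-16,-42],[0,0,-5]],
    [70,[16,-15,-42],[0,0,-5]],
    [70,[17.5,-13.5,-42],[0,0,-5]],
    [70,[18.5,-12,-42],[0,0,-5]],
    [40,[42,6,-3],[0,0,-5.2]],
    [40,[41,10,-3.5],[0,0,-5.2]],
    [40,[40,14,-3.5],[0,0,-5.2]],
    [40,[38.5,17.5,-3.5],[0,0,-5.3]],
  ],
)

```text
clock: 2.9
eef_pos: [526.0, 226.5, 413.0]
tcp_rot: [3.141, 0.0, 2.288]
contact_force: [0.5, 0.4, 0.6]
opening: 0.469
```

Request:
servo_tool(
  rows=[
    [40,[37,21,-3.5],[0,0,-5.2]],
    [40,[35,24,-3.5],[0,0,-5.2]],
    [40,[0,0,0],[0,0,0]],
    [40,[0,0,0],[0,0,0]],
  ],
)

```text
clock: 3.4
eef_pos: [509.5, 308.1, 419.6]
tcp_rot: [-3.141, 0.0, 2.466]
contact_force: [-0.4, -0.7, 0.4]
opening: 0.467
```

```bash
python3 - <<'E'
from h import *
st()
T=w2c("wrist");im=grab_frame("wrist")
print("cam",np.round(np.linalg.inv(T)[:3],2))
print([(round(b["conf"],2),np.round(toworld("wrist",b["centre"],T)).tolist()) for b in boxes_of("wrist","oven_handle")])
for y in (-110,-50,0,50,110):
    u=proj("wrist",ov(-67,y,310),T);print(y,u.round());cv2.circle(im,tuple(int(v) for v in u),3,(0,0,255),1)
for y in (-170,0,170):
    u=proj("wrist",ov(0,y,320),T);cv2.circle(im,tuple(int(v) for v in u),3,(0,255,0),1)
cv2.imwrite("pics/w1.png",im)
c="scene";im=grab_frame(c)
cv2.imwrite("pics/caseclear.png",cv2.resize(im[100:260,60:320],None,fx=3,fy=3,interpolation=cv2.INTER_CUBIC))
for t,z in [("case",36)]:
    for b in trace(c,t)[:2]: print(c,t,round(b["conf"],2),rect(c,b["mask"],z))
E
```

```text
t 3.4 tcp [509.5 308.1 419.6] rpy [-180.     0.   141.3] F [-0.4 -0.7  0.4] op 0.467 q [ 0.54  0.19  1.45 -0.    1.51 -0.35]
cam [[ 6.3000e-01  7.4000e-01  2.4000e-01  4.4575e+02]
 [ 7.8000e-01 -6.0000e-01 -1.9000e-01  3.5788e+02]
 [-0.0000e+00  3.1000e-01 -9.5000e-01  5.6322e+02]]
[(0.71, [493.0, 370.0, 291.0]), (0.44, [729.0, 15.0, 58.0])]
-110 [253. 292.]
-50 [253. 238.]
0 [254. 188.]
50 [254. 132.]
110 [254.  54.]
scene case 0.58 ([523.0, -36.0], [258.0, 217.0], 86.5, 2752)
```

View pics/w1.png

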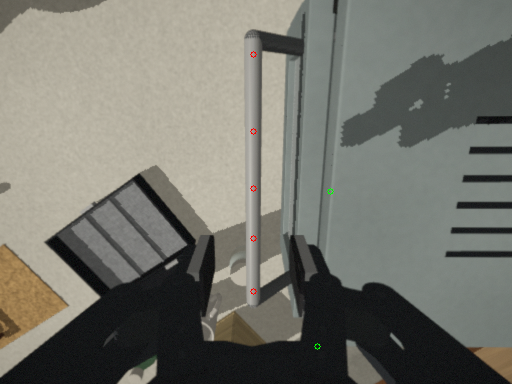

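View pics/caseclear.png

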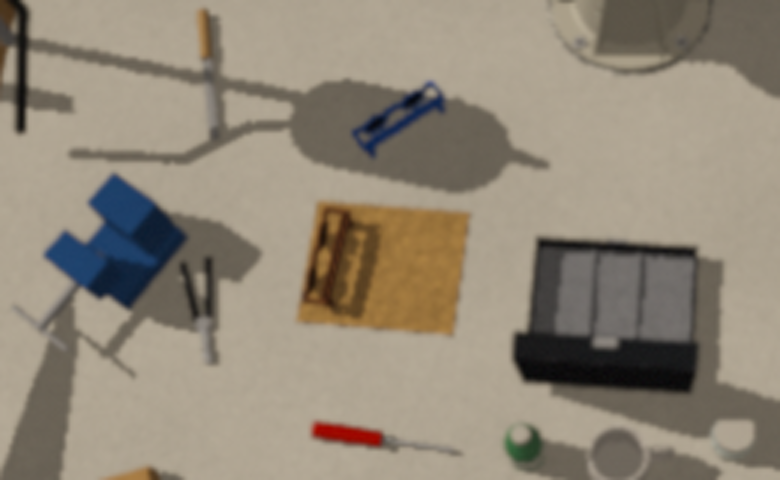

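The wrist view shows the bar under my predicted points (column ~253–256, rows 35–305), so the oven pose is right. The crop shows the case with its lower half open, and a single wooden pair on the left of the mat.

```bash
cat >> h.py <<'E'
def door(phi,tilt,off=19):
    x=-67*np.cos(phi)-190*np.sin(phi);z=190*np.cos(phi)-67*np.sin(phi)
    M=Rd(51.3,tilt);return ov(x,0,120+z)+off*M[:,2],M
E
python3 - <<'E'
from h import *
p,M=door(0,0)
plan([(p,M,40)],v=45)
print("arc")
plan([door(f,40*f/1.5)+(0,) for f in np.linspace(0,1.51,25)[1:]],v=62,start=(p,M))
E
```

```text
[[40,[0.3,0.3,42.9],[0,0,0]],[40,[0.3,0.2,43],[0,0,-0.1]],[40,[0.3,0.3,42.9],[0,0,0]]]
arc
[[0,[0,-11.3,4.6],[-1.7,0,0]],[0,[0,-11.1,5],[-1.7,0,0]],[0,[0,-10.9,5.3],[-1.6,0,0]],[0,[0,-10.7,5.8],[-1.7,0,0]],[0,[0,-10.5,6.1],[-1.7,0,0]],[0,[0,-10.4,6.5],[-1.7,0,0]],[0,[0,-10.1,6.8],[-1.6,0,0]],[0,[0,-9.8,7.2],[-1.7,0,0]]]
[[0,[0,-9.6,7.6],[-1.7,0,0]],[0,[0,-9.4,7.9],[-1.7,0,0]],[0,[0,-9.1,8.2],[-1.7,0,0]],[0,[0,-8.8,8.6],[-1.6,0,0]],[0,[0,-8.5,8.8],[-1.7,0,0]],[0,[0,-8.2,9.2],[-1.7,0,0]],[0,[0,-7.9,9.4],[-1.7,0,0]],[0,[0,-7.5,9.7],[-1.6,0,0]]]
[[0,[0,-7.3,10],[-1.7,0,0]],[0,[0,-6.9,10.3],[-1.7,0,0]],[0,[0,-6.5,10.4],[-1.7,0,0]],[0,[0,-6.2,10.8],[-1.7,0,0]],[0,[0,-5.8,10.9],[-1.6,0,0]],[0,[0,-5.5,11.2],[-1.7,0,0]],[0,[0,-5.1,11.3],[-1.7,0,0]],[0,[0,-4.6,11.5],[-1.7,0,0]]]
```

Request:
servo_tool(
  rows=[
    [40,[0.5,0.5,43],[0,0,0]],
    [40,[0.5,0,43],[0,0,0]],
    [40,[0,0,43],[0,0,0]],
    [0,[0,0,0],[0,0,0]],
    [0,[0,0,0],[0,0,0]],
    [0,[0,0,0],[0,0,0]],
    [0,[0,0,0],[0,0,0]],
  ],
  force=40,
)

```text
clock: 4.47
eef_pos: [509.5, 309.4, 291.3]
tcp_rot: [3.141, 0.001, 2.466]
contact_force: [3.3, -0.9, -12.0]
opening: 0.144
```

Request:
servo_tool(
  rows=[
    [0,[0,-11.3,4.6],[-1.7,0,0]],
    [0,[0,-11.1,5],[-1.7,0,0]],
    [0,[0,-10.9,5.3],[-1.6,0,0]],
    [0,[0,-10.7,5.8],[-1.7,0,0]],
    [0,[0,-10.5,6.1],[-1.7,0,0]],
    [0,[0,-10.4,6.5],[-1.7,0,0]],
    [0,[0,-10.1,6.8],[-1.6,0,0]],
    [0,[0,-9.8,7.2],[-1.7,0,0]],
  ],
)

```text
clock: 5.48
eef_pos: [461.9, 249.5, 239.2]
tcp_rot: [2.9, 0.002, 2.466]
contact_force: [-0.6, 4.8, 6.4]
opening: 0.147
```

```bash
python3 - <<'E'
from h import *
st(); print(door(1.51*8/24,40*1.51*8/24/1.5)[0])
E
```

```text
t 5.47 tcp [461.9 249.5 239.2] rpy [1.661e+02 1.000e-01 1.413e+02] F [-0.6  4.8  6.4] op 0.147 q [ 0.42  0.08  1.99  0.14  0.86 -0.55]
[460.26058839 247.11459815 235.63776659]
```

Request:
servo_tool(
  rows=[
    [0,[0,-9.6,7.6],[-1.7,0,0]],
    [0,[0,-9.4,7.9],[-1.7,0,0]],
    [0,[0,-9.1,8.2],[-1.7,0,0]],
    [0,[0,-8.8,8.6],[-1.6,0,0]],
    [0,[0,-8.5,8.8],[-1.7,0,0]],
    [0,[0,-8.2,9.2],[-1.7,0,0]],
    [0,[0,-7.9,9.4],[-1.7,0,0]],
    [0,[0,-7.5,9.7],[-1.6,0,0]],
  ],
)

```text
clock: 6.48
eef_pos: [434.9, 215.7, 149.8]
tcp_rot: [2.669, 0.002, 2.467]
contact_force: [-2.9, 7.5, 3.3]
opening: 0.143
```

Request:
servo_tool(
  rows=[
    [0,[0,-7.3,10],[-1.7,0,0]],
    [0,[0,-6.9,10.3],[-1.7,0,0]],
    [0,[0,-6.5,10.4],[-1.7,0,0]],
    [0,[0,-6.2,10.8],[-1.7,0,0]],
    [0,[0,-5.8,10.9],[-1.6,0,0]],
    [0,[0,-5.5,11.2],[-1.7,0,0]],
    [0,[0,-5.1,11.3],[-1.7,0,0]],
    [0,[0,-4.6,11.5],[-1.7,0,0]],
  ],
)

```text
clock: 7.48
eef_pos: [439.0, 220.6, 51.2]
tcp_rot: [2.434, 0.003, 2.467]
contact_force: [-11.3, 4.7, 3.1]
opening: 0.148
```

Request:
servo_tool(
  rows=[
    [0,[0,0,0],[0,0,0]],
    [0,[0,0,0],[0,0,0]],
  ],
)

```text
clock: 7.72
eef_pos: [438.8, 220.6, 50.7]
tcp_rot: [2.437, 0.002, 2.467]
contact_force: [0.2, 3.1, -6.8]
opening: 0.145
```

```bash
python3 - <<'E'
from h import *
st(); print(door(1.51,40.3)[0],door(1.5,40)[0])
E
```

```text
t 7.72 tcp [438.8 220.6  50.7] rpy [1.396e+02 1.000e-01 1.413e+02] F [ 0.2  3.1 -6.8] op 0.145 q [ 0.15  0.45  2.46  2.15  0.55 -2.84]
[438.06171904 219.40587982  50.17727351] [437.67427718 218.92227334  52.0530598 ]
```

```bash
python3 - <<'E'
from h import *
s=np.array(sense()["eef_pos"]);M=Rt()
a=s-M[:,2]*70
plan([(a,M,45,25),(ov(-230,0,190),Rd(51.3,28),60),(ov(-230,0,330),Rd(51.3,0),60,30),(ov(-82,-70,420),Rd(-38.7),70,40)],w=7)
E
```

```text
[[45,[0,0,-23.3],[0,0,0]],[45,[0,0,-23.4],[0,0,0]],[45,[0,0,-23.3],[0,0,0]],[60,[-0.2,26.1,-34.2],[6.2,0,0]],[60,[-0.2,22.3,-36.9],[6.2,0.1,0.1]],[60,[0,13.1,-24.7],[5.6,0,0]],[60,[0,10.7,-25.9],[5.6,0,0]],[60,[0.1,8.1,-26.8],[5.6,0,0]]]
[[60,[0,5.4,-27.4],[5.6,0,0]],[60,[0,2.7,-27.9],[5.6,0,0]],[70,[-5.4,11.4,-6.9],[0,0,6.9]],[70,[-4,11.9,-7],[0,0,6.9]],[70,[-2.5,12.4,-6.9],[0,0,7]],[70,[-1,12.5,-6.9],[0,0,6.9]],[70,[0.6,12.6,-7],[0,0,6.9]],[70,[2,12.4,-6.9],[0,0,6.9]]]
[[70,[3.5,12.1,-6.9],[0,0,7]],[70,[5,11.6,-6.9],[0,0,6.9]],[70,[6.3,10.9,-7],[0,0,6.9]],[70,[7.6,10,-6.9],[0,0,6.9]],[70,[8.7,9.1,-6.9],[0,0,7]],[70,[9.8,7.9,-7],[0,0,6.9]],[70,[10.6,6.8,-6.9],[0,0,6.9]]]
```

Request:
servo_tool(
  rows=[
    [0,[0,-2,2],[0,0,0]],
    [0,[0,0,0],[0,0,0]],
    [45,[0,2,-2],[0,0,0]],
    [45,[0,0,0],[0,0,0]],
    [45,[0,0,0],[0,0,0]],
  ],
)

```text
clock: 8.35
eef_pos: [438.3, 220.4, 50.4]
tcp_rot: [2.437, 0.001, 2.466]
contact_force: [0.8, 0.2, -0.7]
opening: 0.526
```

Request:
servo_tool(
  rows=[
    [45,[0,0,-23.5],[0,0,0]],
    [45,[0,0,-23.5],[0,0,0]],
    [45,[0,0,-23.5],[0,0,0]],
    [60,[0,26,-34],[6.2,0,0]],
    [60,[0,22.5,-37],[6.2,0,0]],
    [60,[0,13,-25],[5.6,0,0]],
    [60,[0,10.5,-26],[5.6,0,0]],
    [60,[0,8,-27],[5.6,0,0]],
  ],
)

```text
clock: 9.35
eef_pos: [391.8, 192.6, 193.7]
tcp_rot: [2.702, -0.061, 2.517]
contact_force: [0.7, 1.0, -0.9]
opening: 0.704
```

Request:
servo_tool(
  rows=[
    [60,[0,5.5,-27.5],[5.6,0,0]],
    [60,[0,2.5,-28],[5.6,0,0]],
    [70,[-5.5,11.5,-7],[0,0,7]],
    [70,[-4,12,-7],[0,0,7]],
    [70,[-2.5,12.5,-7],[0,0,7]],
    [70,[-1,12.5,-7],[0,0,7]],
    [70,[0.5,12.5,-7],[0,0,7]],
    [70,[2,12.5,-7],[0,0,7]],
  ],
)

```text
clock: 10.35
eef_pos: [449.1, 204.5, 303.2]
tcp_rot: [2.998, -0.211, 1.789]
contact_force: [-0.5, -0.1, -0.4]
opening: 0.822
```

Request:
servo_tool(
  rows=[
    [70,[3.5,12,-7],[0,0,7]],
    [70,[5,11.5,-7],[0,0,7]],
    [70,[6.5,11,-7],[0,0,7]],
    [70,[7.5,10,-7],[0,0,7]],
    [70,[8.5,9,-7],[0,0,7]],
    [70,[10,8,-7],[0,0,7]],
    [70,[10.5,7,-7],[0,0,6]],
    [70,[0,0,0],[0,0,0]],
  ],
)

```text
clock: 11.35
eef_pos: [522.0, 232.2, 367.8]
tcp_rot: [-3.079, -0.248, 0.933]
contact_force: [-0.4, -0.6, -0.6]
opening: 0.818
```

```bash
python3 - <<'E'
from h import *
st(); print(ov(-82,-70,420))
T=w2c("wrist");im=grab_frame("wrist")
for t in ["cured1","glued1"]:
    print(t,[(round(b["conf"],2),np.round(toworld("wrist",b["centre"],T)).tolist()) for b in boxes_of("wrist",t)])
Ti=np.array([[np.cos(A),np.sin(A)],[-np.sin(A),np.cos(A)]])
for b in trace("wrist","cured1"):
    r=rect("wrist",b["mask"],230,T);print(round(b["conf"],2),r,"ovframe",np.round(Ti@(np.array(r[0])-OV[:2])))
for x in (-169,5):
  for y in (-135,135):
    u=proj("wrist",ov(x,y,195),T);cv2.circle(im,tuple(int(v) for v in u),3,(0,0,255),1)
cv2.imwrite("pics/w2.png",im)
E
```

```text
t 11.35 tcp [522.  232.2 367.8] rpy [-176.4  -14.2   53.5] F [-0.4 -0.6 -0.6] op 0.818 q [0.3  0.07 1.71 0.21 1.2  0.87]
[554.86023069 253.23772065 420.        ]
cured1 [(0.94, [436.0, 350.0, 232.0]), (0.9, [571.0, 242.0, 233.0]), (0.59, [502.0, 290.0, 232.0])]
glued1 []Traceback (most recent call last):
  File "<stdin>", line 8, in <module>
  File "h.py", line 34, in rect
    P=np.array([onz(c,(x,y),z,T)[:2] for x,y in zip(xs,ys)],np.float32)
                ~~~^^^^^^^^^^^^^
  File "h.py", line 21, in onz
    o,d=pix2ray(c,uv,T);return o+d*(z-o[2])/d[2]
        ~~~~~~~^^^^^^^^
  File "h.py", line 15, in pix2ray
    cal=get_calibration(c);K=np.array(cal["intrinsics"]);k=cal["k1"]
  File "h.py", line 7, in get_calibration
    if c=="wrist": return _g(c)
                          ~~^^^
ValueError: time passes only in moves, steps and waits
```

```bash
python3 - <<'E'
s=open('h.py').read()
s=s.replace('''    cal=get_calibration(c);K=np.array(cal["intrinsics"]);k=cal["k1"]''','''    cal=kk(c);K=np.array(cal["intrinsics"]);k=cal["k1"]''')
s=s.replace('def w2c','''def kk(c):
    if c not in _c: _c[c]=_g(c)
    return _c[c]
def w2c''',1)
open('h.py','w').write(s)
E
python3 - <<'E'
from h import *
plan([(ov(-82,-70,420),Rd(-38.7),70,40)],w=7)
E
```

```text
[[70,[16.5,4,-14.4],[-1.3,-4.7,0.9]],[70,[15.2,4,-15.5],[-1.3,-4.7,0.9]],[70,[14.1,4.2,-16.7],[-1.2,-4.6,0.8]]]
```

Request:
servo_tool(
  rows=[
    [70,[16.5,4,-14.5],[-1.3,-4.7,0.9]],
    [70,[15,4,-15.5],[-1.3,-4.7,0.9]],
    [70,[14,4,-16.5],[-1.2,-4.6,0.8]],
    [70,[0,0,0],[0,0,0]],
    [70,[0,0,0],[0,0,0]],
  ],
)

```text
clock: 12.18
eef_pos: [554.4, 252.9, 419.4]
tcp_rot: [-3.14, -0.001, 0.895]
contact_force: [0.9, -0.8, -0.7]
opening: 0.818
```

```bash
cat >> h.py <<'E'
def toov(p):
    d=np.array(p[:2])-OV[:2];return np.round([d[0]*np.cos(A)+d[1]*np.sin(A),-d[0]*np.sin(A)+d[1]*np.cos(A)],1)
def look(name,things,pts=()):
    st();T=w2c("wrist");im=grab_frame("wrist")
    for t,z in things:
        for b in boxes_of("wrist",t):
            p=toworld("wrist",b["centre"],T);print(t,round(b["conf"],2),np.round(p).tolist(),"ov",toov(p))
        for b in trace("wrist",t):
            r=rect("wrist",b["mask"],z,T);print("  mask",round(b["conf"],2),r,"ov",toov(r[0]))
    for p in pts:
        u=proj("wrist",p,T);cv2.circle(im,tuple(int(v) for v in u),3,(0,0,255),1)
    cv2.imwrite(f"pics/{name}.png",im)
E
python3 - <<'E'
from h import *
look("w2",[("cured1",225)],[ov(x,y,195) for x in (-169,5) for y in (-135,0,135)])
E
```

```text
t 12.18 tcp [554.4 252.9 419.4] rpy [-1.799e+02 -1.000e-01  5.130e+01] F [ 0.9 -0.8 -0.7] op 0.818 q [0.42 0.21 1.42 0.   1.51 1.1 ]
cured1 0.98 [505.0, 294.0, 231.0] ov [-81.7  -5.7]
cured1 0.96 [574.0, 245.0, 232.0] ov [-76.6 -89.6]
cured1 0.79 [433.0, 354.0, 230.0] ov [-79.5  88. ]
cured1 0.71 [708.0, -132.0, 81.0] ov [-286.8 -430.7]
  mask 0.88 ([568.0, 236.0], [150.0, 43.0], 49.3, 2479) ov [-87.2 -91. ]
  mask 0.85 ([438.0, 344.0], [148.0, 54.0], 51.0, 3858) ov [-84.2  77.9]
  mask 0.82 ([501.0, 291.0], [148.0, 44.0], 50.3, 2613) ov [-86.2  -4.4]
```

View pics/w2.png

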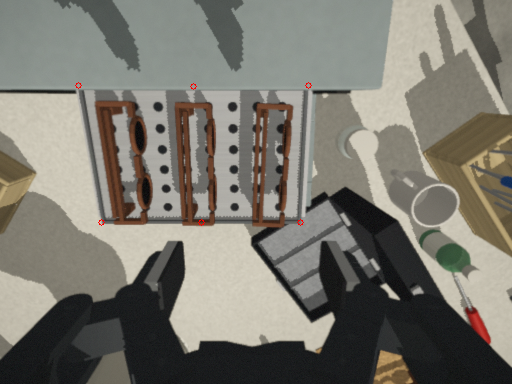

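The wrist view shows three cured pairs upright on the rack, columns about 122, 195 and 272. The rim matches my predicted corners, so the door is fully down. Next I'll look at the case with the camera turned to the robot side.

```bash
python3 - <<'E'
from h import *
plan([(np.array([460,-35,420.]),Rd(90),70)],w=9)
E
```

```text
[[70,[-18.9,7.1,0],[0,0,-8.6]],[70,[-19.7,4.2,-0.1],[0,0,-8.6]],[70,[-20.1,1.2,0],[0,0,-8.6]],[70,[-20.1,-1.9,0],[0,0,-8.5]],[70,[-19.6,-4.8,-0.1],[0,0,-8.6]],[70,[-18.7,-7.6,0],[0,0,-8.6]],[70,[-17.3,-10.4,0],[0,0,-8.6]],[70,[-15.5,-12.8,-0.1],[0.1,0,-8.6]]]
[[70,[-13.5,-15,0],[0,-0.1,-8.6]],[70,[-11.1,-16.9,0],[0,0,-8.6]],[70,[-8.4,-18.3,0],[0,0,-8.5]],[70,[-5.6,-19.4,0.1],[0,0,-8.6]],[70,[-2.7,-20,0],[0,0,-8.6]],[70,[0.4,-20.1,0],[0,0,-8.6]],[70,[3.4,-19.9,0],[0,0,-8.6]]]
```

Request:
servo_tool(
  rows=[
    [70,[-19,7,0],[0,0,-8.6]],
    [70,[-20,4,0],[0,0,-8.6]],
    [70,[-20,1,0],[0,0,-8.6]],
    [70,[-20,-2,0],[0,0,-8.6]],
    [70,[-20,-5,0],[0,0,-8.6]],
    [70,[-19,-8,0],[0,0,-8.6]],
    [70,[-17,-10,0],[0,0,-8.6]],
    [70,[-15.5,-13,0],[0,0,-8.6]],
  ],
)

```text
clock: 13.32
eef_pos: [503.0, 98.6, 420.1]
tcp_rot: [3.14, -0.001, 2.1]
contact_force: [0.5, 0.0, 0.9]
opening: 0.819
```

Request:
servo_tool(
  rows=[
    [70,[-13.5,-15,0],[0,0,-8.6]],
    [70,[-11,-17,0],[0,0,-8.6]],
    [70,[-8.5,-18,0],[0,0,-8.6]],
    [70,[-5.5,-19.5,0],[0,0,-8.6]],
    [70,[-2.5,-20,0],[0,0,-8.6]],
    [70,[0.5,-20,0],[0,0,-8.6]],
    [70,[3.5,-20,0],[0,0,-8.3]],
    [70,[0,0,0],[0,0,0]],
  ],
)

```text
clock: 14.32
eef_pos: [458.8, -35.4, 419.9]
tcp_rot: [3.14, 0.001, 3.138]
contact_force: [0.3, 0.6, 0.5]
opening: 0.815
```

```bash
python3 - <<'E'
from h import *
look("w3",[("case",36),("cured1",230)])
E
```

```text
t 14.32 tcp [458.8 -35.4 419.9] rpy [1.799e+02 1.000e-01 1.798e+02] F [0.3 0.6 0.5] op 0.815 q [-0.08 -0.05  1.7   0.    1.49 -1.65]
case 0.9 [586.0, -35.0, 40.0] ov [-287.2 -274.1]
  mask 0.79 ([594.0, -23.0], [303.0, 373.0], 86.6, 23389) ov [-273.1 -273.3]
cured1 0.94 [563.0, 237.0, 231.0] ov [-89.7 -86.8]
cured1 0.61 [471.0, 243.0, 226.0] ov [-142.3  -10.5]
  mask 0.88 ([562.0, 229.0], [166.0, 41.0], 49.3, 2153) ov [-96.5 -90.7]
  mask 0.68 ([484.0, 246.0], [100.0, 45.0], 14.9, 1364) ov [-132.   -19.2]
```

View pics/w3.png

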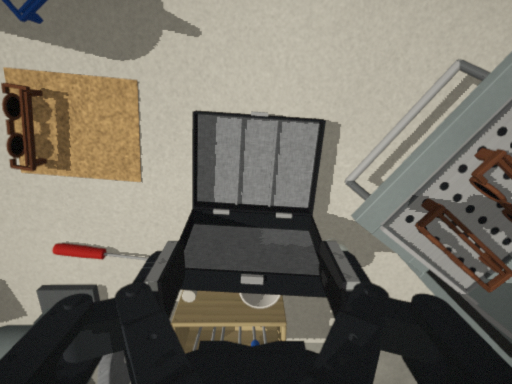

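The view shows the case rim corners at about (193,112), (325,122), (190,209) and (314,214), with ribs near columns 241 and 278.

```bash
python3 - <<'E'
from h import *
T=w2c("wrist")
f=lambda u,v,z:onz("wrist",(u,v),z,T)[:2]
FL,FR,HL,HR=f(193,112,36),f(325,121,36),f(189,209,36),f(314,215,36)
print(np.round([FL,FR,HL,HR],1),np.linalg.norm(FR-FL),np.linalg.norm(HR-HL),np.linalg.norm(HL-FL))
for a,b in ((FL,FR),(HL,HR)): d=b-a;print("yaw",np.degrees(np.arctan2(-d[0],d[1])),(a+b)/2)
for a,b in (((243,117),(239,206)),((279,120),(277,209))):
    P,Q=f(*a,12),f(*b,12);print("rib",P.round(1),Q.round(1),np.degrees(np.arctan2(*(Q-P)[::-1])))
# fit pose by reprojection
from scipy.optimize import minimize
obs=[((-90,-116,36),(193,112)),((-90,116,36),(325,121)),((90,-116,36),(189,209)),((90,116,36),(314,215))]
def e(q):
    c,s=np.cos(q[2]),np.sin(q[2])
    return sum(np.sum((proj("wrist",(q[0]+c*x-s*y,q[1]+s*x+c*y,z),T)-o)**2) for (x,y,z),o in obs)
r=minimize(e,[540,-35,0.05],method="Nelder-Mead");print(r.x,np.degrees(r.x[2]),r.fun)
im=cv2.imread("pics/w3.png");c,s=np.cos(r.x[2]),np.sin(r.x[2])
for x,y,z in [o[0] for o in obs]+[(-86,-33,12),(86,-33,12),(-86,33,12),(86,33,12)]:
    print((x,y,z),proj("wrist",(r.x[0]+c*x-s*y,r.x[1]+s*x+c*y,z),T).round(),end=" ")
E
```

```text
[[ 408.1 -134.1]
 [ 424.1   95.1]
 [ 588.  -153.5]
 [ 601.5   87.1]] 229.7481912306422 240.9992541983468 180.93435538227726
yaw -3.9894269409405205 [416.14068584 -19.46631503]
yaw -3.208104724462802 [594.78012768 -33.18171258]
rib [418.5 -48.5] [591.6 -58.6] -3.3516664211144014
rib [424.   17.1] [598.4  17.6] 0.1639885644963479
[ 5.05477918e+02 -2.62347756e+01 -6.86547400e-02] -3.9336268475810052 13.885912424491222
(-90, -116, 36) [192. 112.] (-90, 116, 36) [325. 121.] (90, -116, 36) [192. 209.] (90, 116, 36) [312. 216.] (-86, -33, 12) [240. 116.] (86, -33, 12) [236. 205.] (-86, 33, 12) [277. 119.] (86, 33, 12) [269. 207.]
```

```bash
python3 - <<'E'
from h import *
c="scene";im=grab_frame(c);T=w2c("wrist");im2=grab_frame("wrist")
a=cv2.resize(im[165:240,225:300],None,fx=8,fy=8,interpolation=cv2.INTER_CUBIC)
b=cv2.resize(im2[95:230,175:345],None,fx=4,fy=4,interpolation=cv2.INTER_CUBIC)[:, :]
def draw(img,cam,T,x0,y0,k,q,col):
    cc,s=np.cos(q[2]),np.sin(q[2])
    P=lambda x,y,z:tuple(int(v) for v in ((proj(cam,(q[0]+cc*x-s*y,q[1]+s*x+cc*y,z),T)-(x0,y0)+.5)*k))
    L=[((-90,-116,36),(-90,116,36)),((90,-116,36),(90,116,36)),((-90,-116,36),(90,-116,36)),((-90,116,36),(90,116,36))]+[((-86,y,12),(86,y,12)) for y in(-33,33)]
    for u,v in L: cv2.line(img,P(*u),P(*v),col,1)
q=(505.5,-24,np.radians(-3))
draw(a,c,w2c(c),225,165,8,q,(0,255,255));draw(b,"wrist",T,175,95,4,q,(0,255,255))
cv2.imwrite("pics/cmp.png",cv2.resize(np.vstack([a[:, :600] if False else cv2.copyMakeBorder(a,0,0,0,max(0,b.shape[1]-a.shape[1]),cv2.BORDER_CONSTANT),b]),None,fx=.55,fy=.55) if False else b)
f=lambda u,v,z:onz(c,(u/3+60-.33,v/3+100-.33),z)[:2]
FL,FR=f(538,240,36),f(697,248,36);d=FR-FL
print(FL,FR,np.linalg.norm(d),np.degrees(np.arctan2(-d[0],d[1])))
for u,v in (((598,250),(596,334)),((644,252),(643,337))):
    P,Q=f(*u,12),f(*v,12);print("rib",P.round(1),Q.round(1))
E
```

```text
[ 413.54807581 -133.42603696] [426.22071371  92.93342313] 226.71391867985167 -3.204334837302877
rib [419.9 -48.2] [546.2 -50.6]
rib [423.1  18. ] [550.7  15.5]
```

View pics/cmp.png

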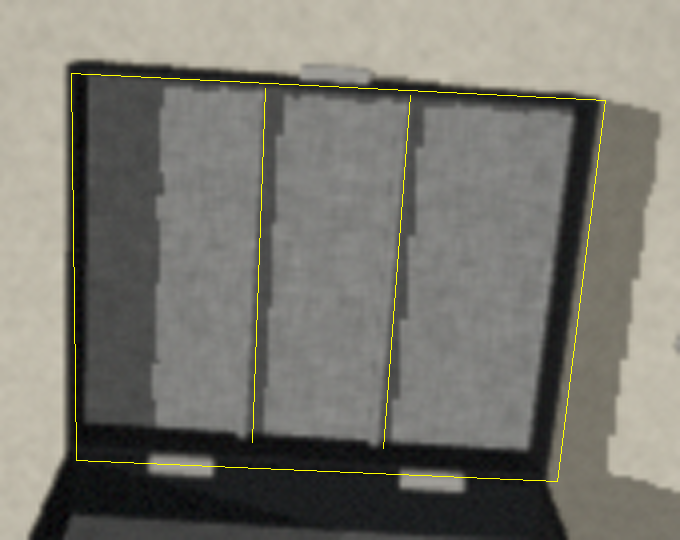

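The overlay matches the case rim and ribs to within 1–2 mm. I'll refine the positions of the cured pairs from the w2 picture and plan the first pick.

```bash
cat >> h.py <<'E'
CC=np.array([504,-24.5,0]);CY=np.radians(-3)
def cs(x,y,z): return CC+np.array([x*np.cos(CY)-y*np.sin(CY),x*np.sin(CY)+y*np.cos(CY),z])
E
python3 - <<'E'
from h import *
T=w2c("wrist");s=sense()
def TW(p,M): X=np.eye(4);X[:3,:3]=M;X[:3,3]=p;return X
C=T@TW(s["eef_pos"],Rt())   # tool->cam
T2=C@np.linalg.inv(TW([554.4,252.9,419.4],R.from_euler('xyz',[-3.14,-.001,.895]).as_matrix()))
print(proj("wrist",ov(-169,0,195),T2), "expect ~(202,223)")
# ends of the temple bars (top ~ z 190+42)
for n,a,b in (("C",(112,103),(131,222)),("B",(194,104),(197,225)),("A",(273,105),(269,226))):
    P,Q=[onz("wrist",p,230,T2) for p in (a,b)];print(n,toov(P),toov(Q),np.linalg.norm(P-Q).round())
np.save("C.npy",C)
plan([(ov(-82,-88,320),Rd(141.3),72,45),(ov(-82,-88,203),Rd(141.3),72,40)])
E
```

```text
[200.65800906 223.87544337] expect ~(202,223)
C [-10.5  81. ] [-150.4   78.6] 140.0
B [-11.4  -7.3] [-154.6   -2.1] 143.0
A [-12.5 -92.8] [-156.   -90.9] 144.0
[[72,[-15.5,39.4,14.4],[0,0,-7.3]],[72,[-20.4,37.1,14.3],[0,0,-7.4]],[72,[-25,34.2,14.4],[0,0,-7.3]],[72,[-29.2,30.7,14.3],[0,0,-7.4]],[72,[-32.9,26.7,14.4],[0,0.1,-7.3]],[72,[-36,22.3,14.3],[0.1,0,-7.3]],[72,[-38.5,17.6,14.2],[0,0,-7.4]],[72,[0,0,39],[0,0,0]]]
[[72,[0,0,39],[0,0,0]],[72,[-0.1,0.1,39],[0,0,0]]]
```

Request:
servo_tool(
  rows=[
    [72,[-15.5,39.5,14.5],[0,0,-7.3]],
    [72,[-20.5,37,14.5],[0,0,-7.4]],
    [72,[-25,34,14.5],[0,0,-7.3]],
    [72,[-29,30.5,14],[0,0,-7.4]],
    [72,[-33,26.5,14.5],[0,0,-7.3]],
    [72,[-36,22.5,14.5],[0,0,-7.3]],
    [72,[-36.5,14.5,14],[0,0,-7.4]],
    [72,[0,0,0],[0,0,0]],
  ],
)

```text
clock: 15.68
eef_pos: [569.4, 239.8, 318.0]
tcp_rot: [3.139, -0.0, -2.243]
contact_force: [-0.4, -0.9, -0.3]
opening: 0.842
```

Request:
servo_tool(
  rows=[
    [72,[0,0,39],[0,0,0]],
    [72,[0,0,39],[0,0,0]],
    [72,[0,0,39],[0,0,0]],
    [72,[0,0,0],[0,0,0]],
    [0,[0,0,0],[0,0,0]],
    [0,[0,0,0],[0,0,0]],
    [0,[0,0,0],[0,0,0]],
    [0,[0,0,0],[0,0,0]],
  ],
  force=25,
)

```text
clock: 16.68
eef_pos: [570.9, 238.1, 205.4]
tcp_rot: [-3.14, 0.005, -2.246]
contact_force: [-0.9, -0.7, 7.7]
opening: 0.47
```

```bash
python3 - <<'E'
from h import *
st();print(toov(sense()["eef_pos"]))
c=cs(0,-66,0)
plan([(np.r_[sense()["eef_pos"][:2],270],Rd(141.3),0,40),(c+[0,0,270],Rd(87),0,50),(c+[0,0,80],Rd(87),0,50),(c+[0,0,20],Rd(87),0,20)])
E
```

```text
t 16.68 tcp [570.9 238.1 205.4] rpy [-179.9    0.3 -128.7] F [-0.9 -0.7  7.7] op 0.47 q [ 0.39  0.37  1.68  0.    1.09 -2.08]
[-83.8 -92. ]
[[0,[-0.2,0,-32.3],[0,0.1,0]],[0,[-0.1,-0.1,-32.3],[-0.1,0.2,0]],[0,[42.9,-21.5,0],[0,0,7.8]],[0,[39.6,-27.1,0],[0,0,7.7]],[0,[35.6,-32.2,0],[0,0,7.8]],[0,[31,-36.7,0.1],[0,0,7.7]],[0,[25.7,-40.5,0],[0,0,7.8]],[0,[20,-43.6,0],[0,0,7.8]]]
[[0,[13.9,-46,0],[0,0,7.7]],[0,[0,0,47.5],[0,0,0]],[0,[-0.1,0,47.5],[0,0,0]],[0,[0,0.1,47.5],[0,0,0]],[0,[0,0,47.5],[0,0,0]],[0,[0,0,15],[0,0,0]],[0,[0,0,15],[0,0,0]],[0,[0,0,15],[0,0,0]]]
[[0,[-0.1,0,15],[0,0,0]]]
```

Request:
servo_tool(
  rows=[
    [0,[0,0,-32],[0,0,0]],
    [0,[0,0,-32],[0,0,0]],
    [0,[43,-21.5,0],[0,0,7.8]],
    [0,[39.5,-27,0],[0,0,7.7]],
    [0,[35.5,-32,0],[0,0,7.8]],
    [0,[31,-37,0],[0,0,7.7]],
    [0,[25.5,-40.5,0],[0,0,7.8]],
    [0,[20,-43.5,0],[0,0,7.8]],
  ],
)

```text
clock: 17.68
eef_pos: [509.5, -45.2, 267.7]
tcp_rot: [3.14, 0.003, -3.063]
contact_force: [-0.0, 1.0, -0.5]
opening: 0.466
```

Request:
servo_tool(
  rows=[
    [0,[14,-46,0],[0,0,7.7]],
    [0,[0,0,0],[0,0,0]],
    [0,[0,0,0],[0,0,0]],
  ],
)

```text
clock: 18.05
eef_pos: [499.7, -90.7, 267.1]
tcp_rot: [3.14, 0.002, 3.09]
contact_force: [0.1, 0.3, -0.5]
opening: 0.465
```

```bash
python3 - <<'E'
from h import *
T=w2c("wrist");look("w4",[],[cs(x,y,36) for x in(-90,90) for y in (-116,116)])
c=cs(0,-66,0)
plan([(c+[0,0,80],Rd(87),0,50),(c+[0,0,20],Rd(87),0,20)])
E
```

```text
t 18.05 tcp [499.7 -90.7 267.1] rpy [1.799e+02 1.000e-01 1.770e+02] F [ 0.1  0.3 -0.5] op 0.465 q [-0.18  0.13  1.84  0.    1.17 -1.7 ]
[[0,[-0.1,-0.1,46.7],[0,0,0]],[0,[-0.1,-0.2,46.8],[0.1,0,0]],[0,[-0.2,0,46.7],[0,0.1,0.1]],[0,[-0.2,-0.1,46.8],[0,0,0]],[0,[0,0,20],[0,0,0]],[0,[0,0,20],[0,0,0]],[0,[0,0,20],[0,0,0]]]
```

View pics/w4.png

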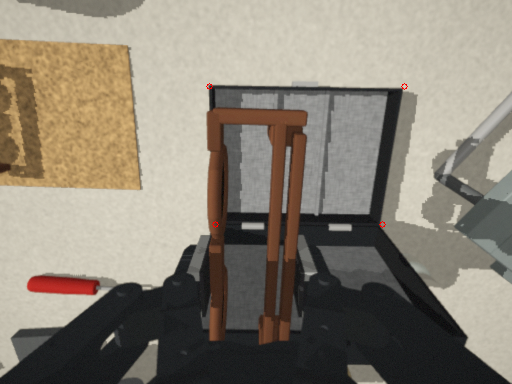

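The glasses are held square between the jaws over the left compartment, and the case corners project where expected. I'm lowering them.

Request:
servo_tool(
  rows=[
    [0,[0,0,46.5],[0,0,0]],
    [0,[0,0,47],[0,0,0]],
    [0,[0,0,46.5],[0,0,0]],
    [0,[0,0,47],[0,0,0]],
    [0,[0,0,20],[0,0,0]],
    [0,[0,0,20],[0,0,0]],
    [0,[0,0,17],[0,0,0]],
    [0,[0,0,0],[0,0,0]],
  ],
)

```text
clock: 19.1
eef_pos: [499.0, -89.6, 21.5]
tcp_rot: [3.14, -0.002, 3.091]
contact_force: [0.2, -0.0, 1.0]
opening: 0.464
```

Request:
servo_tool(
  rows=[
    [0,[0,0,0],[0,0,0]],
  ],
)

```text
clock: 19.23
eef_pos: [500.1, -90.2, 23.0]
tcp_rot: [3.14, 0.001, 3.09]
contact_force: [0.7, -0.3, 0.1]
opening: 0.466
```

Request:
servo_tool(
  rows=[
    [0,[0,0,3],[0,0,0]],
    [0,[0,0,0],[0,0,0]],
  ],
)

```text
clock: 19.48
eef_pos: [499.8, -90.5, 19.8]
tcp_rot: [3.14, 0.001, 3.09]
contact_force: [0.9, -0.3, -0.3]
opening: 0.465
```

Request:
servo_tool(
  rows=[
    [53,[0,0,0],[0,0,0]],
    [53,[0,0,0],[0,0,0]],
    [53,[0,0,-15],[0,0,0]],
    [53,[0,0,-35],[0,0,0]],
    [53,[0,0,-45],[0,0,0]],
  ],
)

```text
clock: 20.1
eef_pos: [498.9, -90.4, 115.8]
tcp_rot: [3.14, -0.001, 3.09]
contact_force: [1.2, -0.5, -0.5]
opening: 0.617
```

```bash
python3 - <<'E'
from h import *
st()
g=ov(-83,-5,0)
plan([(cs(0,-40,270),Rd(95),70,60),(g+[0,0,275],Rd(141.3),70,50),(g+[0,0,203],Rd(141.3),70,40)])
E
```

```text
t 20.1 tcp [498.9 -90.4 115.8] rpy [179.9  -0.  177. ] F [ 1.2 -0.5 -0.5] op 0.617 q [-0.18  0.32  1.98  0.    0.84 -1.7 ]
[[70,[-0.5,8.8,-51.4],[0,0,-2.7]],[70,[-0.9,8.8,-51.4],[0.1,0,-2.6]],[70,[-1.3,8.6,-51.4],[0,0,-2.7]],[70,[-4.1,44.5,-0.6],[0,0,-5.8]],[70,[-8.6,43.9,-0.6],[0,0,-5.8]],[70,[-13,42.7,-0.7],[0,0,-5.8]],[70,[-17.2,41.2,-0.6],[0,0,-5.7]],[70,[-21.3,39.4,-0.6],[0,0,-5.8]]]
[[70,[-25.1,36.9,-0.6],[0,0,-5.8]],[70,[-28.7,34.3,-0.6],[0,0,-5.8]],[70,[-32.1,31.1,-0.6],[0,0,-5.8]],[70,[0,0,36],[0,0,0]],[70,[0,0,36],[0,0,0]]]
```

Request:
servo_tool(
  rows=[
    [70,[-0.5,9,-51.5],[0,0,-2.7]],
    [70,[-1,9,-51.5],[0,0,-2.6]],
    [70,[-1.5,8.5,-51.5],[0,0,-2.7]],
    [70,[-4,44.5,-0.5],[0,0,-5.8]],
    [70,[-8.5,44,-0.5],[0,0,-5.8]],
    [70,[-13,42.5,-0.5],[0,0,-5.8]],
    [70,[-17,41,-0.5],[0,0,-5.7]],
    [70,[-21.5,39.5,-0.5],[0,0,-5.8]],
  ],
)

```text
clock: 21.1
eef_pos: [503.1, 160.4, 273.1]
tcp_rot: [3.141, 0.002, -2.546]
contact_force: [0.4, -0.2, -0.4]
opening: 0.819
```

Request:
servo_tool(
  rows=[
    [70,[-25,37,-0.5],[0,0,-5.8]],
    [70,[-28.5,34.5,-0.5],[0,0,-5.8]],
    [70,[-32,31,-0.5],[0,0,-5.8]],
    [70,[0,0,0],[0,0,0]],
    [70,[0,0,0],[0,0,0]],
  ],
)

```text
clock: 21.72
eef_pos: [503.3, 292.5, 274.1]
tcp_rot: [3.141, 0.001, -2.246]
contact_force: [-0.5, -0.2, -0.2]
opening: 0.822
```

```bash
python3 - <<'E'
from h import *
look("w5",[("cured1",225)])
print(toov(sense()["eef_pos"]))
E
```

```text
t 21.73 tcp [503.3 292.5 274.1] rpy [ 1.800e+02  1.000e-01 -1.287e+02] F [-0.5 -0.2 -0.2] op 0.822 q [ 0.52  0.25  1.68  0.    1.21 -1.94]
cured1 0.92 [417.0, 329.0, 232.0] ov [-108.9   85.3]
cured1 0.73 [513.0, 285.0, 192.0] ov [-83.  -17.2]
cured1 0.59 [495.0, 280.0, 227.0] ov [-99.   -6.6]
cured1 0.42 [693.0, 134.0, 67.0] ov [ -89.1 -252.5]
  mask 0.68 ([502.0, 294.0], [150.0, 42.0], 50.0, 6479) ov [-83.2  -3.3]
[-83.9  -6. ]
```

Well centred. Next I close on B.

Request:
servo_tool(
  rows=[
    [70,[0,1,35],[0,0,0]],
    [70,[0,1,35],[0,0,0]],
    [70,[0,0,0],[0,0,0]],
    [70,[0,0,0],[0,0,0]],
    [0,[0,0,0],[0,0,0]],
    [0,[0,0,0],[0,0,0]],
    [0,[0,0,0],[0,0,0]],
    [0,[0,0,0],[0,0,0]],
  ],
)

```text
clock: 22.88
eef_pos: [502.9, 294.6, 205.1]
tcp_rot: [-3.141, 0.004, -2.246]
contact_force: [0.4, -1.3, 6.3]
opening: 0.464
```

```bash
python3 - <<'E'
from h import *
st();print(toov(sense()["eef_pos"]))
c=cs(0,0,0)
plan([(np.r_[sense()["eef_pos"][:2],270],Rd(141.3),0,40),(c+[0,0,270],Rd(87),0,50),(c+[0,0,80],Rd(87),0,50),(c+[0,0,20],Rd(87),0,20)])
E
```

```text
t 22.88 tcp [502.9 294.6 205.1] rpy [-180.     0.2 -128.7] F [ 0.4 -1.3  6.3] op 0.464 q [ 0.53  0.31  1.75  0.    1.07 -1.94]
[-82.2  -3.5]
[[0,[-0.1,0,-32.5],[0,0.1,0]],[0,[-0.1,0,-32.4],[0,0.1,0]],[0,[35.5,-28.6,0],[0,0,7.8]],[0,[31.3,-33.2,0],[0,0,7.7]],[0,[26.6,-37,0],[0,0,7.8]],[0,[21.2,-40.4,0],[0,0,7.7]],[0,[15.7,-42.8,0],[0,0,7.8]],[0,[9.8,-44.5,0],[0,0,7.8]]]
[[0,[3.6,-45.5,0],[0,0,7.7]],[0,[0,0,47.5],[0,0,0]],[0,[0,0,47.5],[0,0,0]],[0,[0,0,47.5],[0,0,0]],[0,[0,0,47.5],[0,0,0]],[0,[0,0,15],[0,0,0]],[0,[0,0,15],[0,0,0]],[0,[0.1,0,15],[0,0,0]]]
[[0,[0,0,15],[0,0,0]]]
```

Request:
servo_tool(
  rows=[
    [0,[0,0,-32.5],[0,0,0]],
    [0,[0,0,-32.5],[0,0,0]],
    [0,[35.5,-28.5,0],[0,0,7.8]],
    [0,[31.5,-33,0],[0,0,7.7]],
    [0,[26.5,-37,0],[0,0,7.8]],
    [0,[21,-40.5,0],[0,0,7.7]],
    [0,[15.5,-43,0],[0,0,7.8]],
    [0,[10,-44.5,0],[0,0,7.8]],
  ],
)

```text
clock: 23.88
eef_pos: [503.1, 19.2, 268.7]
tcp_rot: [3.14, 0.002, -3.063]
contact_force: [1.7, 0.1, -0.5]
opening: 0.467
```

Request:
servo_tool(
  rows=[
    [0,[3.5,-45.5,0],[0,0,7.7]],
    [0,[0,0,0],[0,0,0]],
    [0,[0,0,0],[0,0,0]],
    [0,[0,0,30],[0,0,0]],
    [0,[0,0,50],[0,0,0]],
    [0,[0,0,50],[0,0,0]],
    [0,[0,0,50],[0,0,0]],
    [0,[0,0,0],[0,0,0]],
  ],
)

```text
clock: 24.88
eef_pos: [500.7, -23.4, 85.4]
tcp_rot: [3.14, -0.007, 3.092]
contact_force: [0.2, -0.5, -1.3]
opening: 0.459
```

```bash
python3 - <<'E'
from h import *
st();c=cs(0,0,20.);plan([(c,Rd(87),0,17)])
E
```

```text
t 24.88 tcp [500.7 -23.4  85.4] rpy [179.9  -0.4 177.2] F [ 0.2 -0.5 -1.3] op 0.459 q [-0.05  0.36  2.01  0.    0.77 -1.57]
[[0,[-0.9,-0.3,16.3],[0,-0.1,0]],[0,[-1,-0.2,16.4],[0.1,-0.1,0.1]],[0,[-0.8,-0.3,16.3],[0,-0.1,0]],[0,[-0.9,-0.2,16.4],[0,-0.1,0.1]]]
```

Request:
servo_tool(
  rows=[
    [0,[0,0,17],[0,0,0]],
    [0,[0,0,17],[0,0,0]],
    [0,[0,0,17],[0,0,0]],
    [0,[0,0,14],[0,0,0]],
    [0,[0,0,0],[0,0,0]],
    [0,[0,0,0],[0,0,0]],
  ],
)

```text
clock: 25.62
eef_pos: [503.6, -24.7, 23.2]
tcp_rot: [3.14, 0.001, 3.09]
contact_force: [-0.3, -0.3, -0.7]
opening: 0.469
```

Request:
servo_tool(
  rows=[
    [0,[0,0,3.5],[0,0,0]],
    [0,[0,0,0],[0,0,0]],
    [53,[0,0,0],[0,0,0]],
    [53,[0,0,0],[0,0,0]],
    [53,[0,0,-15],[0,0,0]],
    [53,[0,0,-35],[0,0,0]],
    [53,[0,0,-45],[0,0,0]],
  ],
)

```text
clock: 26.5
eef_pos: [502.8, -24.7, 115.9]
tcp_rot: [3.14, -0.001, 3.09]
contact_force: [-0.3, -0.3, 0.7]
opening: 0.62
```

```bash
python3 - <<'E'
from h import *
st()
g=ov(-82,82,0)
plan([(cs(0,26,270),Rd(95),70,60),(g+[0,0,275],Rd(141.3),70,50)])
E
```

```text
t 26.5 tcp [502.8 -24.7 115.9] rpy [179.9  -0.  177. ] F [-0.3 -0.3  0.7] op 0.62 q [-0.05  0.32  1.99  0.    0.84 -1.57]
[[70,[-0.3,8.8,-51.4],[0,0,-2.7]],[70,[-0.8,8.9,-51.3],[0.1,0,-2.6]],[70,[-1.2,8.6,-51.4],[0,0,-2.7]],[70,[4.8,43.9,-0.6],[0,0,-5.8]],[70,[0.3,44.3,-0.6],[0,0,-5.8]],[70,[-4.1,44,-0.6],[0,0,-5.7]],[70,[-8.5,43.4,-0.7],[0,0,-5.8]],[70,[-12.8,42.3,-0.6],[0,0,-5.8]]]
[[70,[-17,40.8,-0.6],[0,0,-5.8]],[70,[-21.1,38.8,-0.6],[0,0,-5.8]],[70,[-24.9,36.6,-0.6],[0,0,-5.8]]]
```

Request:
servo_tool(
  rows=[
    [70,[-0.5,9,-51.5],[0,0,-2.7]],
    [70,[-1,9,-51.5],[0,0,-2.6]],
    [70,[-1,8.5,-51.5],[0,0,-2.7]],
    [70,[5,44,-0.5],[0,0,-5.8]],
    [70,[0.5,44.5,-0.5],[0,0,-5.8]],
    [70,[-4,44,-0.5],[0,0,-5.7]],
    [70,[-8.5,43.5,-0.5],[0,0,-5.8]],
    [70,[-13,42.5,-0.5],[0,0,-5.8]],
  ],
)

```text
clock: 27.5
eef_pos: [461.7, 220.1, 273.2]
tcp_rot: [3.141, 0.003, -2.546]
contact_force: [0.3, -0.6, -0.6]
opening: 0.817
```

Request:
servo_tool(
  rows=[
    [70,[-17,41,-0.5],[0,0,-5.8]],
    [70,[-21,39,-0.5],[0,0,-5.8]],
    [70,[-25,36.5,-0.5],[0,0,-5.8]],
    [70,[0,0,0],[0,0,0]],
    [70,[0,0,0],[0,0,0]],
  ],
)

```text
clock: 28.12
eef_pos: [435.9, 348.7, 274.2]
tcp_rot: [3.141, 0.002, -2.246]
contact_force: [-0.0, 0.1, 0.1]
opening: 0.82
```

```bash
python3 - <<'E'
from h import *
look("w6",[("cured1",225)])
print(toov(sense()["eef_pos"]))
E
```

```text
t 28.12 tcp [435.9 348.7 274.2] rpy [ 1.800e+02  1.000e-01 -1.287e+02] F [-0.   0.1  0.1] op 0.82 q [ 0.67  0.21  1.73  0.    1.2  -1.8 ]
cured1 0.85 [423.0, 341.0, 231.0] ov [-96.1  87.4]
[-82.   81.8]
```

View pics/w6.png

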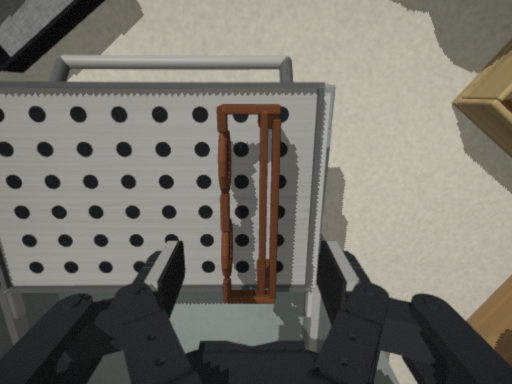

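The last cured pair stands centred between the jaws (columns 219–280, jaw middle ~253).

Request:
servo_tool(
  rows=[
    [64,[0,0,35],[0,0,0]],
    [64,[0,0,35],[0,0,0]],
    [64,[0,0,0],[0,0,0]],
    [64,[0,0,0],[0,0,0]],
    [0,[0,0,0],[0,0,0]],
    [0,[0,0,0],[0,0,0]],
    [0,[0,0,0],[0,0,0]],
    [0,[0,0,0],[0,0,0]],
  ],
)

```text
clock: 29.28
eef_pos: [437.0, 349.7, 205.2]
tcp_rot: [-3.141, 0.004, -2.246]
contact_force: [0.4, -1.5, 7.9]
opening: 0.463
```

```bash
python3 - <<'E'
from h import *
st();print(toov(sense()["eef_pos"]))
c=cs(0,66,0)
plan([(np.r_[sense()["eef_pos"][:2],270],Rd(141.3),0,40),(c+[0,0,270],Rd(87),0,50)])
E
```

```text
t 29.27 tcp [437.  349.7 205.2] rpy [-180.     0.2 -128.7] F [ 0.4 -1.5  7.9] op 0.463 q [ 0.67  0.28  1.8   0.    1.06 -1.8 ]
[-80.4  82.3]
[[0,[-0.1,0,-32.4],[0,0.1,0]],[0,[-0.1,0,-32.4],[0,0.1,0]],[0,[28.1,-35.4,0],[0,0,7.8]],[0,[23,-38.8,0],[0,0,7.7]],[0,[17.7,-41.7,0],[0,0,7.8]],[0,[11.8,-43.6,0],[0,0,7.7]],[0,[5.9,-44.8,0],[0,0,7.8]],[0,[-0.3,-45.1,0],[0,0,7.8]]]
[[0,[-6.4,-44.8,0],[0,0,7.7]]]
```

Request:
servo_tool(
  rows=[
    [0,[0,0,-32.5],[0,0,0]],
    [0,[0,0,-32.5],[0,0,0]],
    [0,[28,-35.5,0],[0,0,7.8]],
    [0,[23,-39,0],[0,0,7.7]],
    [0,[17.5,-41.5,0],[0,0,7.8]],
    [0,[12,-43.5,0],[0,0,7.7]],
    [0,[6,-45,0],[0,0,7.8]],
    [0,[0,-45,0],[0,0,7.8]],
  ],
)

```text
clock: 30.28
eef_pos: [496.7, 83.6, 268.9]
tcp_rot: [3.14, 0.002, -3.063]
contact_force: [0.7, -0.4, -0.7]
opening: 0.46
```

Request:
servo_tool(
  rows=[
    [0,[-6.5,-45,0],[0,0,7.7]],
    [0,[0,0,0],[0,0,0]],
    [0,[0,0,0],[0,0,0]],
    [0,[0,0,30],[0,0,0]],
    [0,[0,0,50],[0,0,0]],
    [0,[0,0,50],[0,0,0]],
    [0,[0,0,50],[0,0,0]],
    [0,[0,0,0],[0,0,0]],
  ],
)

```text
clock: 31.28
eef_pos: [503.7, 41.9, 85.5]
tcp_rot: [3.141, -0.007, 3.092]
contact_force: [-0.1, 0.4, 0.6]
opening: 0.46
```

Request:
servo_tool(
  rows=[
    [0,[0,0,17],[0,0,0]],
    [0,[0,0,17],[0,0,0]],
    [0,[0,0,17],[0,0,0]],
    [0,[0,0,14],[0,0,0]],
    [0,[0,0,0],[0,0,0]],
    [0,[0,0,0],[0,0,0]],
  ],
)

```text
clock: 32.02
eef_pos: [506.9, 41.0, 23.3]
tcp_rot: [3.14, 0.001, 3.09]
contact_force: [-0.6, -0.7, -0.1]
opening: 0.463
```

Request:
servo_tool(
  rows=[
    [0,[0,0,3.5],[0,0,0]],
    [0,[0,0,0],[0,0,0]],
    [53,[0,0,0],[0,0,0]],
    [53,[0,0,0],[0,0,0]],
    [53,[0,0,-15],[0,0,0]],
    [53,[0,0,-35],[0,0,0]],
    [53,[0,0,-45],[0,0,0]],
  ],
)

```text
clock: 32.9
eef_pos: [506.0, 40.8, 116.0]
tcp_rot: [3.14, -0.001, 3.09]
contact_force: [0.3, -0.1, -0.0]
opening: 0.621
```

```bash
python3 - <<'E'
from h import *
st()
plan([(cs(0,50,270),Rd(87),70,55),(np.array([425,-430,270]),Rd(80),70,55)])
E
```

```text
t 32.9 tcp [506.   40.8 116. ] rpy [179.9  -0.  177. ] F [ 0.3 -0.1 -0. ] op 0.621 q [ 0.08  0.32  1.98  0.    0.84 -1.44]
[[70,[-0.4,-5,-51.3],[0,0,0]],[70,[-0.4,-5.1,-51.4],[0.1,0,0]],[70,[-0.5,-5.1,-51.3],[0,0,0]],[70,[6.4,-51,0],[0,0,0.8]],[70,[5.8,-51.1,0],[0,0,0.8]],[70,[5,-51.2,0],[0,0,0.7]],[70,[4.4,-51.2,0.1],[0,0,0.8]],[70,[3.7,-51.3,0],[0,0,0.8]]]
[[70,[2.9,-51.3,0],[0,0,0.8]],[70,[2.3,-51.3,0],[0,0,0.8]],[70,[1.5,-51.4,0],[0,0,0.8]],[70,[0.8,-51.4,0],[0,0,0.7]]]
```

Request:
servo_tool(
  rows=[
    [70,[-0.5,-5,-51.5],[0,0,0]],
    [70,[-0.5,-5,-51.5],[0,0,0]],
    [70,[-0.5,-5,-51.5],[0,0,0]],
    [70,[6.5,-51,0],[0,0,0.8]],
    [70,[6,-51,0],[0,0,0.8]],
    [70,[5,-51,0],[0,0,0.8]],
    [70,[4.5,-51,0],[0,0,0.8]],
    [70,[3.5,-51.5,0],[0,0,0.8]],
  ],
)

```text
clock: 33.9
eef_pos: [460.8, -228.7, 270.0]
tcp_rot: [3.14, 0.002, 3.02]
contact_force: [0.9, 1.0, -0.6]
opening: 0.817
```

Request:
servo_tool(
  rows=[
    [70,[3,-51.5,0],[0,0,0.8]],
    [70,[2.5,-51.5,0],[0,0,0.8]],
    [70,[1.5,-51.5,0],[0,0,0.8]],
    [70,[1,-51.5,0],[0,0,0.6]],
    [70,[0,0,0],[0,0,0]],
    [70,[0,0,0],[0,0,0]],
  ],
)

```text
clock: 34.65
eef_pos: [424.1, -429.4, 268.8]
tcp_rot: [3.139, 0.0, 2.967]
contact_force: [0.2, 0.7, 1.1]
opening: 0.817
```

```bash
python3 - <<'E'
from h import *
look("w7",[("glued1",35)])
im=cv2.imread("pics/w7.png");g=cv2.imwrite
c="scene";b=grab_frame(c)
cv2.imwrite("pics/w7b.png",np.vstack([im[:, :],cv2.resize(b[130:230,130:300],(512,301),interpolation=cv2.INTER_CUBIC)])[:600])
E
```

```text
t 34.65 tcp [ 424.1 -429.4  268.8] rpy [179.9   0.  170. ] F [0.2 0.7 1.1] op 0.817 q [-0.8   0.29  1.64  0.    1.22 -2.19]
glued1 0.88 [258.0, -389.0, 44.0] ov [-768.6 -239.8]
glued1 0.63 [430.0, -429.0, 45.0] ov [-692. -399.]
  mask 0.87 ([260.0, -392.0], [44.0, 22.0], 79.9, 475) ov [-769.9 -243.3]
  mask 0.62 ([437.0, -437.0], [41.0, 151.0], 80.6, 1881) ov [-694.4 -409.6]
  mask 0.36 ([506.0, -116.0], [139.0, 37.0], 5.1, 1888) ov [-400.7 -262.7]
  mask 0.28 ([671.0, -395.0], [97.0, 34.0], 80.0, 1046) ov [-515.3 -565.9]
```

View pics/w7b.png

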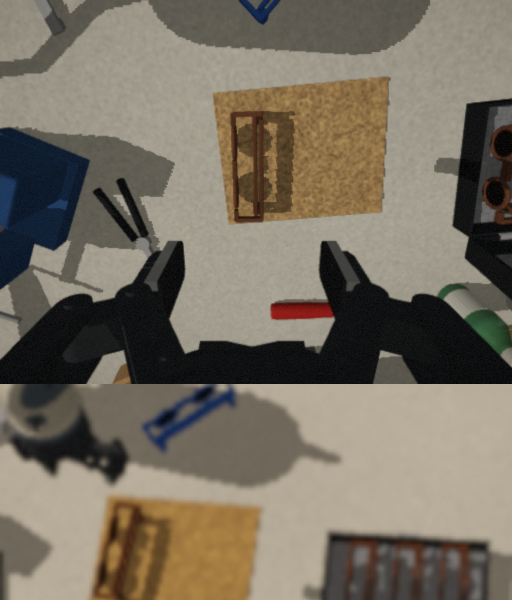

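The glued pair stands unmoved on the mat (columns 233–264, rows 112–221). The three cured pairs are in the case.

```bash
python3 - <<'E'
from h import *
T=w2c("wrist");P,Q=[onz("wrist",p,42,T) for p in ((249,113),(249,220))];print(P,Q,(P+Q)/2,np.linalg.norm(P-Q),np.degrees(np.arctan2(*(Q-P)[:2][::-1])))
m=(P+Q)/2;m=.5*m+.5*np.array([437,-437,0])
plan([(np.r_[m[:2],90],Rd(80),70,50),(np.r_[m[:2],14],Rd(80),70,40)])
E
```

```text
[ 365.8701281  -421.67200247   42.        ] [ 505.08408696 -446.47157764   42.        ] [ 435.47710753 -434.07179006   42.        ] 141.4056055088674 -10.10071492442237
[[70,[-3.1,-1.2,44.7],[0,0,0]],[70,[-3.1,-1.3,44.7],[0.1,0,0.1]],[70,[-3.1,-1.1,44.7],[0,0,0]],[70,[-3.1,-1.2,44.6],[0,0,0]],[70,[0,0,38],[0,0,0]],[70,[0,0,38],[0,0,0]]]
```

Request:
servo_tool(
  rows=[
    [70,[-3,-1,44.5],[0,0,0]],
    [70,[-3,-1,44.5],[0,0,0]],
    [70,[-3,-1,44.5],[0,0,0]],
    [70,[-3,-1,44.5],[0,0,0]],
    [70,[0,0,38],[0,0,0]],
    [70,[0,0,37],[0,0,0]],
    [70,[0,0,0],[0,0,0]],
    [70,[0,0,0],[0,0,0]],
  ],
)

```text
clock: 35.85
eef_pos: [436.4, -435.8, 16.7]
tcp_rot: [3.141, 0.001, 2.968]
contact_force: [0.8, -0.1, 1.0]
opening: 0.819
```

Request:
servo_tool(
  rows=[
    [0,[0,0,0],[0,0,0]],
    [0,[0,0,0],[0,0,0]],
    [0,[0,0,0],[0,0,0]],
    [0,[0,0,0],[0,0,0]],
  ],
)

```text
clock: 36.35
eef_pos: [436.4, -436.3, 17.1]
tcp_rot: [3.141, 0.002, 2.968]
contact_force: [-0.2, 0.8, 7.2]
opening: 0.463
```

```bash
python3 - <<'E'
from h import *
st();p=np.array(sense()["eef_pos"]);g=ov(-82,-30,0)
plan([(np.r_[p[:2],260],Rd(80),0,50),(np.array([440,-150,300]),Rd(95),0,55),(np.array([440,120,300]),Rd(120),0,55),(g+[0,0,290],Rd(141.3),0,50)])
E
```

```text
t 36.35 tcp [ 436.4 -436.3   17.1] rpy [1.8e+02 1.0e-01 1.7e+02] F [-0.2  0.8  7.2] op 0.463 q [-0.79  0.6   1.79  0.    0.75 -2.19]
[[0,[-0.1,0,-48.6],[0,0,0]],[0,[-0.1,0,-48.6],[0,0.1,0]],[0,[-0.1,0.1,-48.5],[0,0,0]],[0,[0,0,-48.6],[0,0,0]],[0,[0,0,-48.6],[0,0,0]],[0,[7.7,47.1,-6.7],[0,0,-2.5]],[0,[5.5,47.4,-6.6],[0,0,-2.5]],[0,[3.6,47.6,-6.7],[0,0,-2.5]]]
[[0,[1.4,47.7,-6.6],[0,0,-2.5]],[0,[-0.6,47.7,-6.7],[0,0,-2.5]],[0,[-2.8,47.6,-6.6],[0,0,-2.5]],[0,[-4.7,53.8,0],[0,0,-5]],[0,[-9.5,53.2,0],[0,0,-5]],[0,[-14,52.1,0],[0,0,-5]],[0,[-18.5,50.7,0],[0,0,-5]],[0,[-22.8,49,0],[0,0,-5]]]
[[0,[-37.9,23.8,2.5],[0,0,-5.3]],[0,[-40,20.1,2.6],[0,0,-5.3]],[0,[-41.6,16.4,2.5],[0,0,-5.3]],[0,[-43,12.5,2.5],[0,0,-5.4]]]
```

Request:
servo_tool(
  rows=[
    [0,[0,0,-48.5],[0,0,0]],
    [0,[0,0,-48.5],[0,0,0]],
    [0,[0,0,-48.5],[0,0,0]],
    [0,[0,0,-48.5],[0,0,0]],
    [0,[0,0,-48.5],[0,0,0]],
    [0,[7.5,47,-6.5],[0,0,-2.5]],
    [0,[5.5,47.5,-6.5],[0,0,-2.5]],
    [0,[3.5,47.5,-6.5],[0,0,-2.5]],
  ],
)

```text
clock: 37.35
eef_pos: [437.3, -291.6, 278.7]
tcp_rot: [3.141, 0.002, 3.099]
contact_force: [0.8, -0.7, -0.9]
opening: 0.462
```

Request:
servo_tool(
  rows=[
    [0,[1.5,47.5,-6.5],[0,0,-2.5]],
    [0,[-0.5,47.5,-6.5],[0,0,-2.5]],
    [0,[-3,47.5,-6.5],[0,0,-2.5]],
    [0,[-4.5,54,0],[0,0,-5]],
    [0,[-9.5,53,0],[0,0,-5]],
    [0,[-14,52,0],[0,0,-5]],
    [0,[-18.5,50.5,0],[0,0,-5]],
    [0,[-23,49,0],[0,0,-5]],
  ],
)

```text
clock: 38.35
eef_pos: [439.2, 121.1, 298.7]
tcp_rot: [3.141, 0.003, -2.615]
contact_force: [1.1, -0.3, -0.8]
opening: 0.463
```

Request:
servo_tool(
  rows=[
    [0,[-38,24,2.5],[0,0,-5.3]],
    [0,[-40,20,2.5],[0,0,-5.3]],
    [0,[-41.5,16.5,2.5],[0,0,-5.3]],
    [0,[-43,12.5,2.5],[0,0,-5.4]],
    [0,[0,0,0],[0,0,0]],
    [0,[0,0,0],[0,0,0]],
  ],
)

```text
clock: 39.1
eef_pos: [522.6, 277.3, 288.3]
tcp_rot: [3.141, 0.001, -2.246]
contact_force: [-1.0, 0.6, 0.1]
opening: 0.463
```

```bash
python3 - <<'E'
from h import *
st();print(toov(sense()["eef_pos"]))
plan([(ov(-82,-30,205),Rd(141.3),0,25)])
E
```

```text
t 39.1 tcp [522.6 277.3 288.3] rpy [ 1.800e+02  1.000e-01 -1.287e+02] F [-1.   0.6  0.1] op 0.463 q [ 0.48  0.25  1.64  0.    1.25 -1.98]
[-83.4 -29.8]
[[0,[-0.3,-0.1,20.8],[0,0,0]],[0,[-0.4,0,20.8],[0,0,0]],[0,[-0.3,-0.1,20.9],[0,0,0]],[0,[-0.3,0,20.8],[0,0.1,0]]]
```

Request:
servo_tool(
  rows=[
    [0,[-0.5,0,21],[0,0,0]],
    [0,[-0.5,0,21],[0,0,0]],
    [0,[0,0,21],[0,0,0]],
    [0,[0,0,17],[0,0,0]],
    [0,[0,0,0],[0,0,0]],
    [0,[0,0,0],[0,0,0]],
  ],
)

```text
clock: 39.85
eef_pos: [524.2, 278.6, 208.9]
tcp_rot: [3.141, 0.003, -2.246]
contact_force: [-0.3, -0.8, 0.0]
opening: 0.465
```

Request:
servo_tool(
  rows=[
    [0,[0,0,4],[0,0,0]],
    [0,[0,0,0],[0,0,0]],
    [60,[0,0,0],[0,0,0]],
    [60,[0,0,0],[0,0,0]],
    [60,[0,0,-15],[0,0,0]],
    [60,[0,0,-40],[0,0,0]],
    [60,[0,0,-50],[0,0,0]],
    [60,[0,0,-50],[0,0,0]],
  ],
)

```text
clock: 40.85
eef_pos: [523.6, 278.4, 361.9]
tcp_rot: [3.141, 0.003, -2.246]
contact_force: [-0.4, 0.7, -0.5]
opening: 0.703
```

```bash
python3 - <<'E'
from h import *
st()
plan([(ov(-240,0,360),Rd(51.3),60,40)],w=8)
E
```

```text
t 40.85 tcp [523.6 278.4 361.9] rpy [ 1.800e+02  1.000e-01 -1.287e+02] F [-0.4  0.7 -0.5] op 0.703 q [ 0.49  0.21  1.54  0.    1.39 -1.98]
[[60,[13.2,2.5,0.1],[0,0,7.5]],[60,[13.4,0.8,0.1],[0,0,7.5]],[60,[13.3,-1,0.2],[0,0,7.5]],[60,[13.1,-2.8,0.1],[0,0,7.5]],[60,[12.7,-4.4,0.1],[0.1,0,7.5]],[60,[12,-6,0.1],[0,0,7.5]],[60,[11.1,-7.6,0.2],[0,0.1,7.5]],[60,[10,-8.9,0.1],[0,0,7.5]]]
[[60,[8.7,-10.1,0.2],[0,0,7.5]],[60,[7.3,-11.3,0.1],[0,0,7.5]],[60,[5.9,-12,0.2],[0,0,7.5]],[60,[4.2,-12.8,0.1],[0,0,7.5]]]
```

Request:
servo_tool(
  rows=[
    [60,[13,2.5,0],[0,0,7.5]],
    [60,[13.5,1,0],[0,0,7.5]],
    [60,[13.5,-1,0],[0,0,7.5]],
    [60,[13,-3,0],[0,0,7.5]],
    [60,[12.5,-4.5,0],[0,0,7.5]],
    [60,[12,-6,0],[0,0,7.5]],
    [60,[11,-7.5,0],[0,0,7.5]],
    [60,[10,-9,0],[0,0,7.5]],
  ],
)

```text
clock: 41.85
eef_pos: [442.2, 208.4, 360.1]
tcp_rot: [3.139, 0.001, 2.986]
contact_force: [-0.5, 0.3, -0.4]
opening: 0.703
```

Request:
servo_tool(
  rows=[
    [60,[8.5,-10,0],[0,0,7.5]],
    [60,[7.5,-11.5,0],[0,0,7.5]],
    [60,[6,-12,0],[0,0,7.5]],
    [60,[4,-13,0],[0,0,7.5]],
    [60,[0,0,0],[0,0,0]],
    [60,[0,0,0],[0,0,0]],
  ],
)

```text
clock: 42.6
eef_pos: [402.1, 173.7, 359.5]
tcp_rot: [3.139, -0.0, 2.469]
contact_force: [0.8, -0.2, 0.5]
opening: 0.705
```

```bash
python3 - <<'E'
from h import *
look("w8",[("glued1",228),("cured1",40)],[ov(x,y,195) for x in (-169,5) for y in (-135,135)]+[ov(-194,0,67)])
p,M=door(1.5,40)
im=cv2.imread("pics/w8.png");c="scene";b=grab_frame(c)
cv2.imwrite("pics/w8b.png",np.vstack([im,cv2.resize(b[150:230,220:320],(512,410),interpolation=cv2.INTER_CUBIC)])[:600])
plan([(p-70*M[:,2],M,45,13)],w=2.2)
E
```

```text
t 42.6 tcp [402.1 173.7 359.5] rpy [179.8  -0.  141.5] F [ 0.8 -0.2  0.5] op 0.705 q [ 0.4  -0.06  1.84  0.    1.36 -0.5 ]
glued1 0.96 [518.0, 285.0, 231.0] ov [-80.5 -21.1]
  mask 0.87 ([518.0, 280.0], [152.0, 52.0], 51.9, 4864) ov [-84.2 -24.5]
  mask 0.68 ([404.0, 249.0], [118.0, 260.0], 25.6, 5609) ov [-179.6   45.1]
cured1 0.88 [455.0, -83.0, 41.0] ov [-406.5 -202. ]
cured1 0.82 [519.0, -22.0, 42.0] ov [-319.4 -213.8]
cured1 0.81 [497.0, 48.0, 48.0] ov [-278.4 -152.6]
cured1 0.74 [470.0, 319.0, 185.0] ov [-84.4  37.4]
  mask 0.96 ([497.0, -84.0], [64.0, 152.0], 84.6, 723) ov [-381.4 -235.7]
  mask 0.79 ([500.0, -20.0], [56.0, 150.0], 86.4, 1247) ov [-329.5 -198. ]
  mask 0.68 ([503.0, 45.0], [53.0, 149.0], 87.0, 1522) ov [-276.9 -159.7]
[[45,[0,0.6,12.7],[-2,0,0]],[45,[0,0.2,12.6],[-2,0,0]],[45,[0,-0.3,12.7],[-2,0,0]],[45,[0,-0.7,12.6],[-2,0,0]],[45,[0.1,-1.1,12.7],[-2,0,0]],[45,[0,-1.6,12.5],[-2,0,0]],[45,[0,-2,12.5],[-2,0,0]],[45,[0,-2.5,12.5],[-2,0,0]]]
[[45,[0,-2.9,12.3],[-2,0,0]],[45,[0,-3.3,12.2],[-2,0,0]],[45,[0,-3.7,12.1],[-2,0,0]],[45,[0,-4.2,12],[-2,0,0]],[45,[0,-4.6,11.8],[-1.9,-0.1,0]],[45,[0.1,-5,11.7],[-2,0,0]],[45,[0,-5.3,11.4],[-2,0,0]],[45,[0,-5.8,11.3],[-2,0,0]]]
[[45,[0.1,-6.2,11.1],[-2,0,0]],[45,[0,-6.5,10.8],[-2,0,0.1]],[45,[0,-6.9,10.7],[-2,0,0]],[45,[0,-7.3,10.3],[-2,0,0]]]
```

View pics/w8b.png

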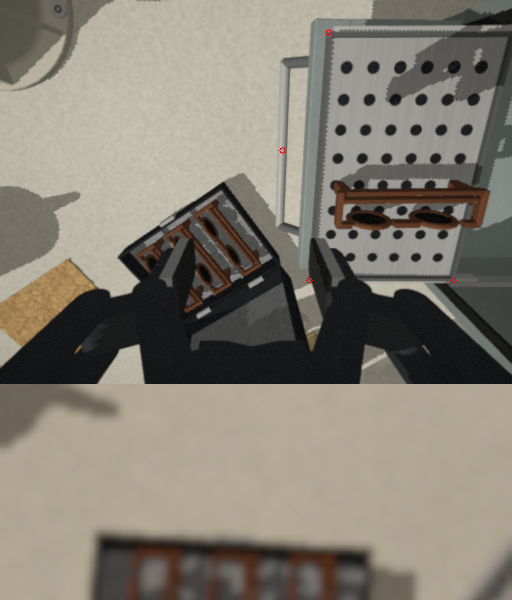

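The glued pair stands on the rack, the three cured pairs stand in the case, and the bar lies at my predicted point (282,150). Next I tilt and go to the bar.

Request:
servo_tool(
  rows=[
    [45,[0,0.5,12.5],[-2,0,0]],
    [45,[0,0,12.5],[-2,0,0]],
    [45,[0,-0.5,12.5],[-2,0,0]],
    [45,[0,-0.5,12.5],[-2,0,0]],
    [45,[0,-1,12.5],[-2,0,0]],
    [45,[0,-1.5,12.5],[-2,0,0]],
    [45,[0,-2,12.5],[-2,0,0]],
    [45,[0,-2.5,12.5],[-2,0,0]],
  ],
)

```text
clock: 43.9
eef_pos: [404.9, 177.4, 258.0]
tcp_rot: [2.86, -0.0, 2.467]
contact_force: [-0.2, -0.3, -0.2]
opening: 0.528
```

Request:
servo_tool(
  rows=[
    [45,[0,-3,12.5],[-2,0,0]],
    [45,[0,-3.5,12],[-2,0,0]],
    [45,[0,-3.5,12],[-2,0,0]],
    [45,[0,-4,12],[-2,0,0]],
    [45,[0,-4.5,12],[-2,0,0]],
    [45,[0,-5,11.5],[-2,0,0]],
    [45,[0,-5.5,11.5],[-2,0,0]],
    [45,[0,-6,11.5],[-2,0,0]],
  ],
)

```text
clock: 44.9
eef_pos: [408.2, 181.3, 156.7]
tcp_rot: [2.58, 0.0, 2.467]
contact_force: [-0.1, -0.1, -0.5]
opening: 0.524
```

Request:
servo_tool(
  rows=[
    [45,[0,-6,11],[-2,0,0]],
    [45,[0,-6.5,11],[-2,0,0]],
    [45,[0,-7,10.5],[-2,0,0]],
    [45,[0,-7.5,10.5],[-2,0,0]],
    [45,[0,0,0],[0,0,0]],
    [45,[0,0,0],[0,0,0]],
  ],
)

```text
clock: 45.65
eef_pos: [409.8, 183.5, 106.4]
tcp_rot: [2.442, -0.001, 2.467]
contact_force: [-0.3, -0.2, 0.2]
opening: 0.525
```

```bash
python3 - <<'E'
from h import *
st();p,M=door(1.5,40);print(p-70*M[:,2])
plan([(p-70*M[:,2],M,45,20),(p,M,45,20)],w=3)
E
```

```text
t 45.65 tcp [409.8 183.5 106.4] rpy [ 1.399e+02 -1.000e-01  1.413e+02] F [-0.3 -0.2  0.2] op 0.525 q [ 0.04  0.24  2.5   1.74  0.52 -2.5 ]
[409.54140091 183.80670362 105.67617081]
[[45,[0.4,-0.5,0.6],[0.1,-0.1,0]],[45,[0,0,17.5],[0,0,0]],[45,[0,0,17.5],[0,0,0]],[45,[0,0.1,17.5],[0,0,0]],[45,[0,0,17.5],[0,0,0]]]
```

Request:
servo_tool(
  rows=[
    [45,[0,0,18],[0,0,0]],
    [45,[0,0,18],[0,0,0]],
    [45,[0,0,18],[0,0,0]],
    [45,[0,0,17],[0,0,0]],
    [45,[0,0,0],[0,0,0]],
    [0,[0,0,0],[0,0,0]],
    [0,[0,0,0],[0,0,0]],
    [0,[0,0,0],[0,0,0]],
  ],
  force=40,
)

```text
clock: 46.65
eef_pos: [438.0, 219.0, 52.5]
tcp_rot: [2.441, -0.0, 2.466]
contact_force: [-4.2, -3.8, 6.9]
opening: 0.146
```

```bash
python3 - <<'E'
from h import *
st();p,M=door(1.5,40);print(p,door(0,0)[0])
plan([door(f,40*f/1.5)+(0,) for f in np.linspace(1.5,-0.01,33)[1:]],v=62,start=(p,M))
E
```

```text
t 46.65 tcp [438.  219.   52.5] rpy [139.9  -0.  141.3] F [-4.2 -3.8  6.9] op 0.146 q [ 0.15  0.44  2.46  2.13  0.54 -2.82]
[437.67427718 218.92227334  52.0530598 ] [509.60874203 308.71116271 291.        ]
[[0,[0,3.7,-8.5],[1.3,0,0]],[0,[0,4,-8.5],[1.2,0,0]],[0,[0,4.2,-8.3],[1.3,0,0]],[0,[0,4.4,-8.2],[1.2,0,0]],[0,[0,4.5,-8.1],[1.3,0,0]],[0,[0,4.8,-8],[1.3,0,0]],[0,[0,5,-7.8],[1.2,0,0]],[0,[0,5.2,-7.7],[1.3,0,0]]]
[[0,[0,5.4,-7.5],[1.2,0,0]],[0,[0,5.5,-7.4],[1.3,0,0]],[0,[0,5.8,-7.3],[1.2,0,0]],[0,[0,5.9,-7],[1.3,0,0]],[0,[0,6.1,-7],[1.3,0,0]],[0,[0,6.3,-6.7],[1.2,0,0]],[0,[0,6.4,-6.6],[1.3,0,0]],[0,[0,6.7,-6.4],[1.2,0,0]]]
[[0,[0,6.7,-6.2],[1.3,0,0]],[0,[0,6.9,-6.1],[1.2,0,0]],[0,[0,7.1,-5.8],[1.3,0,0]],[0,[0,7.2,-5.7],[1.3,0,0]],[0,[0,7.4,-5.5],[1.2,0,0]],[0,[0,7.5,-5.2],[1.3,0,0]],[0,[0,7.6,-5.1],[1.2,0,0]],[0,[0,7.8,-4.9],[1.3,0,0]]]
[[0,[0,7.8,-4.6],[1.3,0,0]],[0,[0,8,-4.5],[1.2,0,0]],[0,[0,8.1,-4.2],[1.3,0,0]],[0,[0,8.2,-4.1],[1.2,0,0]],[0,[0,8.3,-3.8],[1.3,0,0]],[0,[0,8.4,-3.5],[1.2,0,0]],[0,[0,8.5,-3.4],[1.3,0,0]],[0,[0,8.5,-3.1],[1.3,0,0]]]
```

Request:
servo_tool(
  rows=[
    [0,[0,3.7,-8.5],[1.3,0,0]],
    [0,[0,4,-8.5],[1.2,0,0]],
    [0,[0,4.2,-8.3],[1.3,0,0]],
    [0,[0,4.4,-8.2],[1.2,0,0]],
    [0,[0,4.5,-8.1],[1.3,0,0]],
    [0,[0,4.8,-8],[1.3,0,0]],
    [0,[0,5,-7.8],[1.2,0,0]],
    [0,[0,5.2,-7.7],[1.3,0,0]],
  ],
)

```text
clock: 47.65
eef_pos: [432.1, 211.5, 125.1]
tcp_rot: [2.62, -0.0, 2.466]
contact_force: [2.9, 7.7, -8.5]
opening: 0.143
```

Request:
servo_tool(
  rows=[
    [0,[0,5.4,-7.5],[1.2,0,0]],
    [0,[0,5.5,-7.4],[1.3,0,0]],
    [0,[0,5.8,-7.3],[1.2,0,0]],
    [0,[0,5.9,-7],[1.3,0,0]],
    [0,[0,6.1,-7],[1.3,0,0]],
    [0,[0,6.3,-6.7],[1.2,0,0]],
    [0,[0,6.4,-6.6],[1.3,0,0]],
    [0,[0,6.7,-6.4],[1.2,0,0]],
  ],
)

```text
clock: 48.65
eef_pos: [442.5, 224.9, 194.7]
tcp_rot: [2.799, -0.001, 2.467]
contact_force: [0.4, -8.0, -7.6]
opening: 0.148
```

```bash
python3 - <<'E'
from h import *
st();print(door(.745,40*.745/1.5)[0])
E
```

```text
t 48.65 tcp [442.5 224.9 194.7] rpy [160.4  -0.  141.4] F [ 0.4 -8.  -7.6] op 0.148 q [ 0.34  0.06  2.15  0.29  0.65 -0.76]
[444.20291006 227.07133925 196.37335629]
```

Request:
servo_tool(
  rows=[
    [0,[0,6.7,-6.2],[1.3,0,0]],
    [0,[0,6.9,-6.1],[1.2,0,0]],
    [0,[0,7.1,-5.8],[1.3,0,0]],
    [0,[0,7.2,-5.7],[1.3,0,0]],
    [0,[0,7.4,-5.5],[1.2,0,0]],
    [0,[0,7.5,-5.2],[1.3,0,0]],
    [0,[0,7.6,-5.1],[1.2,0,0]],
    [0,[0,7.8,-4.9],[1.3,0,0]],
  ],
)

```text
clock: 49.65
eef_pos: [468.1, 256.7, 253.3]
tcp_rot: [2.982, -0.001, 2.467]
contact_force: [-14.6, -20.9, 13.6]
opening: 0.145
```

Request:
servo_tool(
  rows=[
    [0,[0,7.8,-4.6],[1.3,0,0]],
    [0,[0,8,-4.5],[1.2,0,0]],
    [0,[0,8.1,-4.2],[1.3,0,0]],
    [0,[0,8.2,-4.1],[1.2,0,0]],
    [0,[0,8.3,-3.8],[1.3,0,0]],
    [0,[0,8.4,-3.5],[1.2,0,0]],
    [0,[0,8.5,-3.4],[1.3,0,0]],
    [0,[0,8.5,-3.1],[1.3,0,0]],
  ],
)

```text
clock: 50.65
eef_pos: [509.1, 307.9, 293.2]
tcp_rot: [-3.133, -0.001, 2.466]
contact_force: [-10.9, -7.8, 14.5]
opening: 0.147
```

Request:
servo_tool(
  rows=[
    [0,[0,2,0],[0,0,0]],
    [0,[0,0,0],[0,0,0]],
  ],
)

```text
clock: 50.9
eef_pos: [510.0, 309.0, 293.6]
tcp_rot: [-3.132, -0.001, 2.466]
contact_force: [-13.4, -12.4, 22.1]
opening: 0.147
```

```bash
python3 - <<'E'
from h import *
st();print(toov(sense()["eef_pos"]))
E
```

```text
t 50.9 tcp [510.  309.  293.6] rpy [-179.5   -0.   141.3] F [-13.4 -12.4  22.1] op 0.147 q [ 0.54  0.26  1.62 -0.    1.27 -0.35]
[-66.5  -0.1]
```

Request:
servo_tool(
  rows=[
    [0,[0,3,1],[0,0,0]],
    [0,[0,0,0],[0,0,0]],
  ],
)

```text
clock: 51.15
eef_pos: [510.0, 309.1, 293.6]
tcp_rot: [-3.127, -0.001, 2.466]
contact_force: [-23.7, -22.5, 34.6]
opening: 0.145
```

Request:
servo_tool(
  rows=[
    [35,[0,-4,0],[0,0,0]],
    [35,[0,0,0],[0,0,0]],
    [35,[0,0,0],[0,0,0]],
    [35,[0,0,-30],[0,0,0]],
    [35,[0,0,-50],[0,0,0]],
    [35,[0,0,-50],[0,0,0]],
    [35,[0,0,0],[0,0,0]],
  ],
)

```text
clock: 52.02
eef_pos: [513.5, 312.1, 424.9]
tcp_rot: [3.138, 0.002, 2.467]
contact_force: [1.1, -0.4, -0.8]
opening: 0.411
```

```bash
python3 - <<'E'
from h import *
look("w9",[("case",36),("glued1",30)],[ov(-67,y,310) for y in (-110,0,110)]+[ov(-22,y,290) for y in (-160,0,160)])
E
```

```text
t 52.02 tcp [513.5 312.1 424.9] rpy [1.798e+02 1.000e-01 1.413e+02] F [ 1.1 -0.4 -0.8] op 0.411 q [ 0.54  0.19  1.43 -0.    1.52 -0.35]
case 0.86 [514.0, -11.0, 13.0] ov [-314.1 -203.5]
  mask 0.94 ([576.0, -49.0], [281.0, 393.0], 69.8, 6353) ov [-304.7 -275.5]
glued1 0.26 [495.0, -82.0, 44.0] ov [-381.3 -233.3]
```

View pics/w9.png

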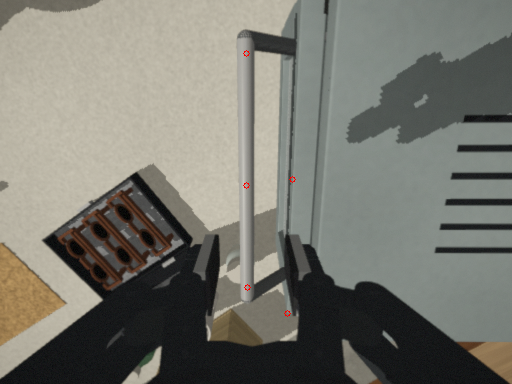

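The bar and door edge sit as they did at the start, so the door is shut. Next is the lid; I'll work out its angle and the push path.

```bash
cat >> h.py <<'E'
def lid(th,r=165,gap=0):
    n=np.array([np.sin(th),0,np.cos(th)]);d=np.array([-np.cos(th),0,np.sin(th)])
    C=np.array([90,0,36])+r*d+(36+12+gap)*n-[0,0,12]
    return cs(*C)
def lidpt(th,r,o,y=0):
    return cs(90-r*np.cos(th)+o*np.sin(th),y,36+r*np.sin(th)+o*np.cos(th))
E
python3 - <<'E'
from h import *
for th in (1.5,1.6,1.7,1.8): print(th,[((proj("scene",lidpt(th,180,o,y))-(60,100)+.33)*3).round() for o in (0,36) for y in (-116,116)], lid(th).round())
print("obs ~ rim (516,336),(697,347); back (525,381),(695,391)")
im=grab_frame("scene");cv2.imwrite("pics/s2.png",cv2.resize(im[170:290,215:335],None,fx=5,fy=5,interpolation=cv2.INTER_CUBIC))
E
```

```text
1.5 [array([518., 309.]), array([703., 318.]), array([516., 335.]), array([703., 344.])] [630. -31. 192.]
1.6 [array([517., 322.]), array([703., 331.]), array([515., 350.]), array([702., 359.])] [647. -32. 188.]
1.7 [array([516., 336.]), array([702., 345.]), array([514., 365.]), array([701., 374.])] [663. -33. 181.]
1.8 [array([515., 351.]), array([702., 360.]), array([514., 380.]), array([701., 389.])] [678. -34. 174.]
obs ~ rim (516,336),(697,347); back (525,381),(695,391)
```

View pics/s2.png

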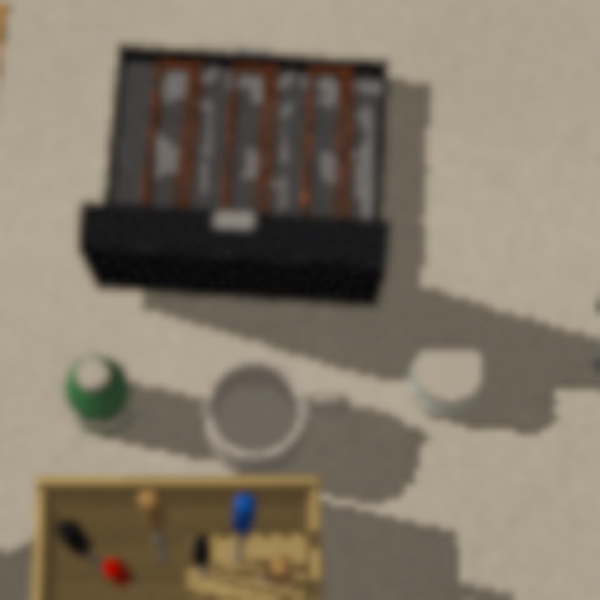

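The crop shows three cured pairs upright, one per compartment, and the lid open at about 1.7 rad with the mug behind it.

```bash
python3 - <<'E'
from h import *
a=lid(1.68,gap=30)
print(a)
plan([(np.r_[a[:2],400],Rd(87),0,50),(a,Rd(87),0,50)])
E
```

```text
[689.26393767 -34.20927155 179.51616169]
[[0,[-44.3,-19.8,2.4],[0,0,-4.5]],[0,[-42.6,-23.2,2.5],[-0.1,-0.1,-4.4]],[0,[-40.7,-26.4,2.4],[0,0,-4.5]],[0,[-38.5,-29.5,2.5],[-0.1,0,-4.4]],[0,[-36.2,-32.4,2.4],[0,0,-4.5]],[0,[-33.4,-35.1,2.4],[0,0,-4.4]],[0,[-30.7,-37.6,2.4],[-0.1,-0.1,-4.5]],[0,[-27.7,-39.9,2.4],[0,0,-4.5]]]
[[0,[0,0,44.1],[0,0,0]],[0,[0,0,44.1],[0,0,0]],[0,[0,0,44.1],[0,0,0]],[0,[0.1,0,44.1],[0,0,0]],[0,[0,0,44.1],[0,0,0]]]
```

Request:
servo_tool(
  rows=[
    [0,[-44.5,-20,2.5],[0,0,-4.5]],
    [0,[-42.5,-23,2.5],[0,0,-4.5]],
    [0,[-40.5,-26.5,2.5],[0,0,-4.5]],
    [0,[-38.5,-29.5,2.5],[0,0,-4.5]],
    [0,[-36,-32.5,2.5],[0,0,-4.4]],
    [0,[-33.5,-35,2.5],[0,0,-4.4]],
    [0,[-30.5,-37.5,2.5],[0,0,-4.4]],
    [0,[-27.5,-40,2.5],[0,0,-4.4]],
  ],
)

```text
clock: 53.32
eef_pos: [689.9, -35.1, 399.7]
tcp_rot: [-3.139, -0.004, 3.091]
contact_force: [0.5, 0.9, 0.7]
opening: -0.004
```

Request:
servo_tool(
  rows=[
    [0,[0,0,0],[0,0,0]],
    [0,[0,0,0],[0,0,0]],
    [0,[0,0,44],[0,0,0]],
    [0,[0,0,44],[0,0,0]],
    [0,[0,0,44],[0,0,0]],
    [0,[0,0,44],[0,0,0]],
    [0,[0,0,44],[0,0,0]],
    [0,[0,0,0],[0,0,0]],
  ],
)

```text
clock: 54.32
eef_pos: [686.1, -32.6, 177.7]
tcp_rot: [-3.139, -0.009, 3.089]
contact_force: [-0.4, 0.4, 1.3]
opening: 0.002
```

```bash
python3 - <<'E'
from h import *
st()
plan([(lid(t),Rd(87),0,20) for t in np.r_[1.7,np.linspace(1.6,0.1,16)]],w=9)
E
```

```text
t 54.33 tcp [686.1 -32.6 177.7] rpy [-179.9   -0.5  177. ] F [-0.4  0.4  1.3] op 0.002 q [-0.05  0.5   1.53 -0.    1.12 -1.57]
[[0,[11.7,-0.7,-1.8],[-0.1,-0.3,0]],[0,[11.7,-0.7,-1.8],[0,-0.2,0]],[0,[16.1,0,-6.1],[0,0,0]],[0,[16.6,0,-4.4],[0,0,0]],[0,[16.9,0,-2.8],[0,0,0]],[0,[17.2,0,-1],[0,0,0]],[0,[17.1,0,0.6],[0,0,0]],[0,[17.1,0,2.4],[0,0,0]]]
[[0,[16.6,0,4.1],[0,0,0]],[0,[16.3,0,5.7],[0,0,0]],[0,[15.5,0,7.3],[0,0,0]],[0,[14.7,0,8.8],[0,0,0]],[0,[13.8,0,10.2],[0,0,0]],[0,[12.7,0,11.6],[0,0,0]],[0,[11.5,0,12.8],[0,0,0]],[0,[10.2,0,13.8],[0,0,0]]]
[[0,[8.7,0,14.8],[0,0,0]],[0,[7.2,0,15.6],[0,0,0]]]
```

Request:
servo_tool(
  rows=[
    [0,[11.5,-0.5,-2],[0,0,0]],
    [0,[11.5,-0.5,-2],[0,0,0]],
    [0,[16,0,-6],[0,0,0]],
    [0,[16.5,0,-4.5],[0,0,0]],
    [0,[17,0,-3],[0,0,0]],
    [0,[17,0,-1],[0,0,0]],
    [0,[17,0,0.5],[0,0,0]],
    [0,[17,0,2.5],[0,0,0]],
  ],
)

```text
clock: 55.32
eef_pos: [564.5, -28.5, 197.0]
tcp_rot: [-3.139, -0.002, 3.088]
contact_force: [1.6, 0.5, -0.5]
opening: -0.002
```

Request:
servo_tool(
  rows=[
    [0,[16.5,0,4],[0,0,0]],
    [0,[16.5,0,5.5],[0,0,0]],
    [0,[15.5,0,7.5],[0,0,0]],
    [0,[14.5,0,9],[0,0,0]],
    [0,[14,0,10],[0,0,0]],
    [0,[12.5,0,11.5],[0,0,0]],
    [0,[11.5,0,13],[0,0,0]],
    [0,[10,0,14],[0,0,0]],
  ],
)

```text
clock: 56.32
eef_pos: [453.6, -22.8, 121.7]
tcp_rot: [-3.139, -0.003, 3.088]
contact_force: [1.3, 0.6, 0.5]
opening: 0.001
```

```bash
python3 - <<'E'
from h import *
st();print(lid(.3))
plan([(lid(t),Rd(87),0,20) for t in (.2,.1,0,-.015)],w=9)
E
```

```text
t 56.33 tcp [453.6 -22.8 121.7] rpy [-179.9   -0.2  176.9] F [1.3 0.6 0.5] op 0.001 q [-0.05  0.24  2.09 -0.    0.82 -1.57]
[450.62769448 -21.70287599 118.61698558]
[[0,[5.9,0.5,9],[-0.1,-0.1,0]],[0,[5.8,0.4,8.9],[0,-0.1,-0.1]],[0,[7.2,0.1,15.6],[0,0,0]],[0,[5.7,0,16.3],[0,0,0]],[0,[0.7,0,2.4],[0,0,0]]]
```

Request:
servo_tool(
  rows=[
    [0,[6,0.5,9],[0,0,0]],
    [0,[6,0.5,9],[0,0,0]],
    [0,[7,0,12],[0,0,0]],
    [0,[6,0,11],[0,0,0]],
    [0,[0,0,0],[0,0,0]],
  ],
)

```text
clock: 56.95
eef_pos: [428.1, -20.5, 80.7]
tcp_rot: [-3.139, -0.005, 3.088]
contact_force: [-0.3, 0.4, 0.1]
opening: 0.001
```

```bash
python3 - <<'E'
from h import *
st()
im=grab_frame("scene");b=grab_frame("side")
cv2.imwrite("pics/s3.png",np.hstack([cv2.resize(x,(400,400),interpolation=cv2.INTER_CUBIC) for x in (im[160:260,210:310],b[160:260,210:310])]))
E
```

```text
t 56.95 tcp [428.1 -20.5  80.7] rpy [-179.9   -0.3  176.9] F [-0.3  0.4  0.1] op 0.001 q [-0.05  0.28  2.16 -0.    0.7  -1.56]
```

View pics/s3.png

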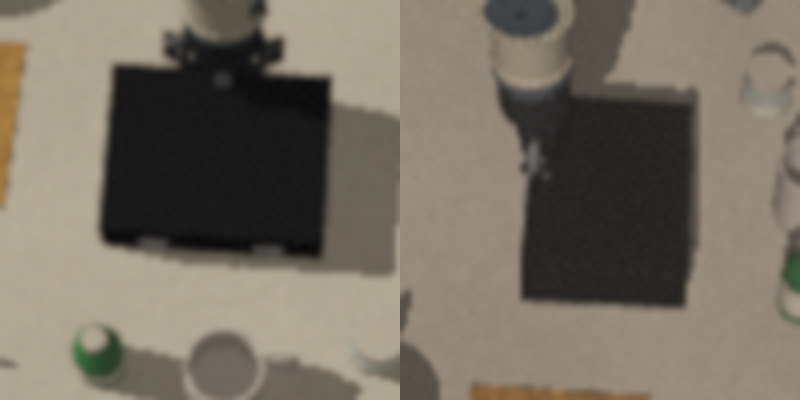

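The lid has swung over and lies almost closed. I'm pressing down gently until I feel the stop.

Request:
servo_tool(
  rows=[
    [0,[0,0,4],[0,0,0]],
    [0,[0,0,3],[0,0,0]],
    [0,[0,0,0],[0,0,0]],
  ],
)

```text
clock: 57.42
eef_pos: [429.5, -20.6, 74.5]
tcp_rot: [-3.139, -0.003, 3.088]
contact_force: [0.7, 0.1, -0.3]
opening: -0.001
```

Request:
servo_tool(
  rows=[
    [0,[0,0,2],[0,0,0]],
    [0,[0,0,0],[0,0,0]],
  ],
)

```text
clock: 57.68
eef_pos: [429.5, -20.6, 72.6]
tcp_rot: [-3.139, -0.003, 3.088]
contact_force: [0.3, 0.1, 0.9]
opening: 0.0
```

Request:
servo_tool(
  rows=[
    [0,[0,0,1.5],[0,0,0]],
    [0,[0,0,0],[0,0,0]],
  ],
)

```text
clock: 57.92
eef_pos: [429.7, -20.6, 71.9]
tcp_rot: [-3.139, -0.002, 3.088]
contact_force: [-3.4, 0.4, 14.8]
opening: 0.004
```

Request:
servo_tool(
  rows=[
    [0,[0,0,1.5],[0,0,0]],
    [0,[0,0,0],[0,0,0]],
  ],
)

```text
clock: 58.18
eef_pos: [429.7, -20.6, 71.7]
tcp_rot: [-3.139, -0.002, 3.088]
contact_force: [-11.1, 0.4, 41.1]
opening: -0.001
```

Hard stop at z ≈ 72 mm, the height of two 36 mm halves, so the case is closed. I'm backing off for a final check.

Request:
servo_tool(
  rows=[
    [0,[0,0,-5],[0,0,0]],
    [0,[0,0,-30],[0,0,0]],
    [0,[0,0,-50],[0,0,0]],
    [0,[0,0,-60],[0,0,0]],
    [0,[0,0,-60],[0,0,0]],
    [0,[0,0,-60],[0,0,0]],
    [0,[40,0,-20],[0,0,0]],
    [0,[0,0,0],[0,0,0]],
  ],
)

```text
clock: 59.18
eef_pos: [389.5, -17.7, 356.5]
tcp_rot: [-3.139, 0.001, 3.088]
contact_force: [0.6, 0.7, -0.6]
opening: -0.003
```

```bash
python3 - <<'E'
from h import *
st()
im=grab_frame("scene")
for t in ["oven_handle","case_lid_edge","screwdriver","jar","cleaner","mug","pliers","glued1"]:
    print(t,[(round(b["conf"],2),np.round(toworld("scene",b["centre"])).tolist()) for b in boxes_of("scene",t)][:3])
print("bar ends expected px",[(proj("scene",ov(-67,y,310))) for y in (-120,120)])
b=grab_frame("side")
cv2.imwrite("pics/fin.png",np.hstack([cv2.resize(im[60:360,40:465],(425,300)),cv2.resize(b[40:340,80:400],(320,300))]))
E
```

```text
t 59.17 tcp [389.5 -17.7 356.5] rpy [-179.9    0.   176.9] F [ 0.6  0.7 -0.6] op -0.003 q [-0.05 -0.15  1.92 -0.    1.37 -1.56]
oven_handle [(0.57, [552.0, 317.0, 290.0])]
case_lid_edge [(0.78, [513.0, -31.0, 71.0])]
screwdriver [(0.44, [695.0, -381.0, 22.0])]
jar [(0.75, [701.0, 133.0, 66.0]), (0.28, [510.0, -32.0, 72.0])]
cleaner [(0.53, [726.0, -142.0, 86.0])]
mug [(0.69, [720.0, -18.0, 22.0]), (0.34, [697.0, -382.0, 23.0])]
pliers [(0.68, [492.0, -616.0, 11.0])]
glued1 [(0.74, [213.0, -342.0, 36.0])]
bar ends expected px [array([336.93932128, 201.56013476]), array([373.8731374 , 153.51289332])]
```

View pics/fin.png

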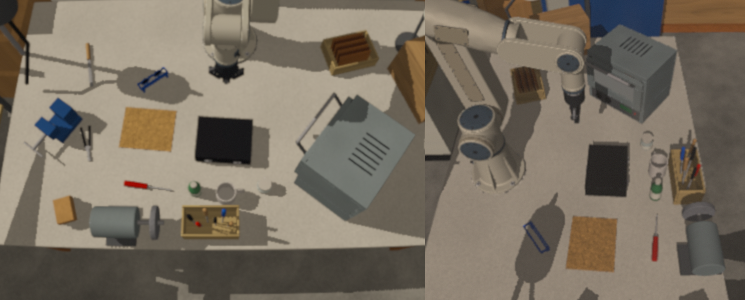

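The final view shows the mat empty, the case closed, the oven shut, and the bystanders and blue look-alike where they were. Handing in.

```bash
python3 -c "
from rig import *
print(sign_off())"
```

```text
the job is handed in; nothing more can be done
None
```

The job is done and handed in at about 59 s of the 210 s allowed. I pulled the oven door fully down and stood the three cured pairs in the case, one to a compartment. The one glued pair on the mat went onto the rack. Then I shut the oven and closed the case.

**Last checks:**
- **Oven:** the handle is back where it was at the start, and the door met a firm stop when pushed. I last saw the glued pair standing on the rack before shutting the door, which hides it now.
- **Case:** the lid reached a hard stop at about 72 mm, the height of the two 36 mm halves.
- **Bench:** the mat is empty. The bystanders and the blue look-alike read within about 5 mm of their first readings, which is detector noise.

**Force:** the last press on the lid read 41 N at the wrist, made with the fingertips and released at once. The 40 N limit is for the arm or gripper body, so I don't expect it to count. No check failed.

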